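# Lay out a clean bench for a dish transfer

## Robot

A 6-joint arm with a two-finger parallel gripper is mounted at the origin on the work surface. World frame = base frame: x ahead of the robot, y to its left, z up, the work surface at z = 0. Lengths are in m, angles in rad, forces in N, time in s.
With the tool pointing down it reaches from about 0.3 to 0.875 m from the base axis. Payload 6.4 kg.
Tool frame: the origin (TCP) lies between the finger pads; the fingertips stand 11 mm ahead of it and the grasp point (between the pads) lies 8 mm behind it (ctrl.tcp_to_tips is the y of the fingertips in the tool frame, in m); y points along the fingers, x is the direction in which the jaws open and shut, and the axes are right-handed (so a half turn about y gives the same grasp; the last joint's range is limited). The gripper opens to 85 mm and grips with 20 to 120 N. Pads are 22 mm wide; open, the fingers measure 114 mm over their backs; the gripper's body (76 mm by 85 mm) begins 54 mm behind the grasp point. The pads swing forward as they close: fully open they stand 13 mm farther back than shut.
Start: joints at [1.01, 0.181, 1.607, -0, 1.354, -0.206], TCP at [0.2, 0.539, 0.242] pointing down, gripper open.
Joint ranges: [-2.99, 2.99], [-0.89, 2.07], [0.3, 2.58], [-1.14, 4.28], [0, 2.63], [-3.12, 3.12]. Speed limits (rad/s): [2.57, 2.57, 3.01, 3.14, 3.14, 3.14].

## Interface

Orientations are given as a unit quaternion [w, x, y, z].
In Python, from bench import ctrl gives the robot as it stands.
- The arm moves only by the tool apply_moves, never from a script. Its argument "plan" is text: rows parted by semicolons, each of 7 numbers parted by spaces: the shift along the tool's x, y, z each as a share of 0.05 m, from -1 to 1, then the turn, a rotation vector about the tool's x, y, z each as a share of 0.12 rad, from -1 to 1, then the opening, from 0 (shut) to 1 (fully open). In form: dx dy dz wx wy wz claw; .... A call has exactly 5 rows; each row shifts and turns the commanded pose from where the row before left it, along the tool's axes as they then stand; what a row does not reach is not made up. A row lasts 1/10 s, in which the tool goes at most 50 mm and 8.59 degrees, less where a joint would pass 70% of its speed; a pose out of reach is approached as far as the arm can. A call with a number of a shift or a turn outside -1 to 1 is refused whole. A call with a gripper value outside its range is refused whole. The fingers move at their own pace and stop on an object; the grip force is fixed at half the most. Time passes only in rows, so rows that do not move let the fingers close, or fill a call up. It gives the time, the measured TCP pose, the force and the opening at its end, in the units of the state.
- ctrl.get_obs(): the state, without advancing time (a new reading comes with each control period).
- ctrl.camera(name): name is "scene" or "top"; returns the picture (400x640x3 uint8, red, green, blue); there is no depth.
- ctrl.get_calibration(name): a dict with "intrinsics" (3x3 intrinsics, pixels), "R" (3x3) and "t" (3): a world point X has camera coordinates R X + t. Camera axes: x right, y down, z forward; pixel columns grow to the right and rows downward; lengths in m; the calibration is good to about 2 mm. A picture is of the moment at which its call begins. get_calibration takes no time and is no camera call.
- ctrl.hand_in(): hands the job in, once; it reports no verdict.
Trained networks look in the newest picture that a camera, given by its name, has taken for a name from the list of things; names that differ only in an ending like _2 or _b are one class to them, and where a whole thing is asked for, a point or a joint stands for the part that bears it (a point fixed in the world has none). Each returns a list of dicts, best first, with "score" (0 to 1); they miss things now and then, are a little off and sometimes report something else, mostly with a low value. They report only what shows in the picture. A call takes as long as a camera call. They do not tell look-alikes from the thing itself.
- ctrl.recognise(camera, target): "point" ([x, y, z] in m, in world coordinates, good to about 4 mm: the middle of the surface that is visible of it).
The state is a dict: "time_s": time; "q": joint angles; "dq": joint speeds; "joint_efforts": joint torques, N m; "eef_pos": TCP position; "eef_rot": TCP orientation; "wrist_force": force on the tool from outside, world axes, zero at the start; "torque": the same for the moment, N m; "opening": opening from 0.0 (shut) to 1.0 (fully open).
Only numpy, scipy, OpenCV 4.12 (cv2) and the standard library are available. Lean on these libraries where they do the work, as an engineer would, in place of code of your own. Each camera call takes 0.05 s, during which the arm holds its last target.

## Task

Lay out the clean bench for a transfer: put the large Petri dish on the bench midway between the tube rack and the tip box and in line with them, and set the small Petri dish centred on top of it. Stand the bottle in the middle of the stirrer's round plate, and stand the jar on the bench behind the stirrer (the side away from its knob and from the robot), centred on its back face with a gap of about 2 cm. Do not tip anything over, and leave the flask, the timer and the wipes box where they are.

Things in the scene. Friction and masses are not known exactly. Their poses are not given: they have to be found in the camera images.
- large_dish_mid (a point): large Petri dish, closed, frosted white flat disc, diameter 60 mm, height 16 mm, loose, about 30 g, lying flat on the bench; this point is its centre, half-way up (8 mm above its underside); z is up
- small_dish_mid (a point): small Petri dish, closed, frosted white flat disc, diameter 35 mm, height 12 mm, loose, about 15 g, lying flat on the bench; this point is its centre, half-way up (6 mm above its underside); z is up
- bottle_mid (a point): round amber laboratory bottle with a blue screw cap and a plain label, body diameter 56 mm, total height 105 mm, loose, about 0.2 kg, standing; this point is on its axis half-way up (52.5 mm above its underside), where it is full width (straight-sided up to 65 mm, then it narrows to the neck); z is up
- jar_mid (a point): short round grey sample jar with a white lid, straight-sided, diameter 44 mm, height 50 mm (lid the top 14 mm), loose, about 60 g, standing; this point is on its axis half-way up (25 mm above its underside); z is up
- rack: orange tube rack, a fixed block 84 mm in x, 122 mm in y, 45 mm high, with a grid of 4 x 6 holes, some of them holding small tubes whose white caps reach 54 mm above the bench; origin at the centre of its underside; x points squarely to the tip box, which stands further from the robot
- tip_box: open frosted box full of white pipette tips, fixed, 84 mm in x, 122 mm in y, 50 mm high; origin at the centre of its underside; it stands behind the rack, turned the same way, its centre on the rack's x axis 200 to 225 mm from the rack's centre, so that a clear strip of bench 116 to 141 mm wide lies between the two
- stirrer: white magnetic stirrer, a fixed box 120 mm in x, 120 mm in y, with a round aluminium plate of diameter 100 mm centred on top, its flat upper face 45 mm above the bench; origin at the centre of its underside; x points backwards, away from the robot; a black knob is on its front (-x) face
- flask: bystander: flat pink culture flask with a blue cap, 75 x 153 x 35 mm, lying on the bench; origin at the underside, at the middle of the flat body; leave it alone
- timer: bystander: small white bench timer, 60 x 75 x 22 mm, origin at the centre of its underside; leave it alone
- wipe_box: bystander: plain cardboard box of wipes with a white slot on top, 120 x 110 x 60 mm, origin at the centre of its underside; leave it alone
Mind the look-alikes: they are no part of the job. What is shaped like the part that bears large_dish_mid but pink is not meant.

How it is judged:
At the end, for the whole second after the job is handed in: Large dish flat on the bench, within 15 mm of the line rack - tip box and 126 mm of both centres; small dish flat on it, centres within 9 mm; bottle upright on the stirrer plate within 14 mm of its centre; jar upright behind the stirrer, within 18 mm of its centre line, gap 4 to 44 mm; all at rest (y of large_dish_mid in the frame of rack between -0.015 and 0.015 m and horizontal distance between large_dish_mid and rack below 0.126 m and horizontal distance between large_dish_mid and tip_box below 0.126 m and height (world z) of large_dish_mid below 0.012 m and horizontal distance between small_dish_mid and large_dish_mid below 0.009 m and height (world z) of small_dish_mid between 0.018 and 0.026 m and horizontal distance between bottle_mid and stirrer below 0.014 m and height (world z) of bottle_mid between 0.092 and 0.104 m and y of jar_mid in the frame of stirrer between -0.018 and 0.018 m and x of jar_mid in the frame of stirrer between 0.086 and 0.126 m and height (world z) of jar_mid between 0.02 and 0.03 m and angle between each of large_dish_mid, small_dish_mid, bottle_mid, jar_mid's own z axis and vertical below 0.1 rad and linear speed of each of large_dish, small_dish, bottle, jar below 0.01 m/s); the robot touches nothing.
It fails at once if the bottle, the jar or a dish is tipped over (more than about 45 degrees) (angle between any of large_dish_mid, small_dish_mid, bottle_mid, jar_mid's own z axis and vertical above 0.8 rad).
It fails at once if the flask, the timer or the wipes box is moved by more than 15 mm (distance of any of flask, timer, wipe_box from where it was at the start of the episode above 0.015 m).
It also fails if it takes over 128 s, if anything falls off the work surface, if the arm or the gripper's body presses on something with over 40 N, if the wrist force passes 120 N, or if a joint passes its speed limit or range.

## Working session

There is one attempt and no reset: what is moved stays moved. The work goes in short steps, Python scripts to look and compute and a tool call to move; the robot and the scene stay as the last step left them, time stands still between calls to the robot, and variables do not carry over. Pictures are saved under pics/ and viewed, and the job is handed in when it is done.

Besides the shell and the picture viewer there is one more tool, called after "Emit:" as name(argument=value, ...), one argument or row to a line, values as JSON. apply_moves: Moves the arm, as the interface text tells. Shift numbers are shares of 0.05 m and turn numbers shares of 0.12 rad, none past 1 either way. Its arguments: {"type":"object","properties":{"plan":{"type":"string"}},"required":["plan"]}

```bash
ls; mkdir -p pics
python3 - <<'E'
from bench import ctrl
import cv2
for n in("scene","top"):
    im=ctrl.camera(n); cv2.imwrite(f"pics/{n}0.png",im[:,:,::-1])
    c=ctrl.get_calibration(n); print(n,c)
print(ctrl.get_obs())
for n in("scene","top"):
  for t in["large_dish_mid","small_dish_mid","bottle_mid","jar_mid","rack","tip_box","stirrer","flask","timer","wipe_box"]:
    print(n,t,[( [round(float(v),3) for v in d["point"]],round(d["score"],2)) for d in ctrl.recognise(n,t)])
E
```

```text
pics
scene {'intrinsics': array([[442.83393906,   0.        , 313.00458261],
       [  0.        , 442.83393906, 192.35794173],
       [  0.        ,   0.        ,   1.        ]]), 'R': array([[-0.17846486,  0.98385341, -0.01351891],
       [ 0.60687204,  0.09924711, -0.78857868],
       [-0.77450412, -0.14893783, -0.61478525]]), 't': array([ 0.12165445, -0.28989453,  1.98756728])}
top {'intrinsics': array([[429.81706117,   0.        , 316.51527558],
       [  0.        , 429.81706117, 202.4201694 ],
       [  0.        ,   0.        ,   1.        ]]), 'R': array([[-0.01102797, -0.99959205,  0.02634629],
       [-0.99132464,  0.0074781 , -0.13122325],
       [ 0.1309727 , -0.02756486, -0.99100269]]), 't': array([-0.0344279 ,  0.55729492,  1.18513326])}
{'time_s': 0.1, 'q': array([ 1.00970312e+00,  1.81450444e-01,  1.60790870e+00,  6.60253495e-06,
        1.35379797e+00, -2.06319912e-01]), 'dq': array([ 0.00212973, -0.00101285, -0.00290151, -0.00054673, -0.00195474,
        0.00163789]), 'joint_efforts': array([ 1.36476679e-03, -4.45874655e+01, -3.52235842e+01, -1.60079999e-04,
      
[... 791 characters left out ...]
)]
scene timer [([0.523, 0.494, 0.027], 0.81)]
scene wipe_box [([0.512, -0.505, 0.06], 0.86)]
top large_dish_mid [([0.6, -0.301, 0.014], 0.92), ([0.708, -0.284, 0.015], 0.84)]
top small_dish_mid [([0.418, 0.289, 0.011], 0.41), ([0.598, -0.302, 0.015], 0.35)]
top bottle_mid [([0.584, 0.294, 0.069], 0.87)]
top jar_mid [([0.429, -0.3, 0.051], 0.78)]
top rack [([0.496, -0.124, 0.042], 0.57), ([0.71, 0.367, 0.033], 0.41), ([0.715, -0.095, 0.043], 0.27)]
top tip_box [([0.716, -0.096, 0.042], 0.55)]
top stirrer [([0.475, 0.122, 0.043], 0.67)]
top flask [([0.71, 0.363, 0.029], 0.88), ([0.418, 0.288, 0.013], 0.32)]
top timer [([0.507, 0.489, 0.018], 0.98)]
top wipe_box [([0.479, -0.514, 0.059], 0.6)]
```

View pics/scene0.png

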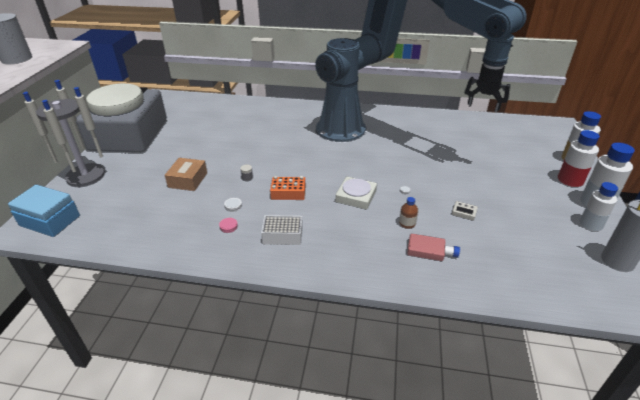

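View pics/top0.png

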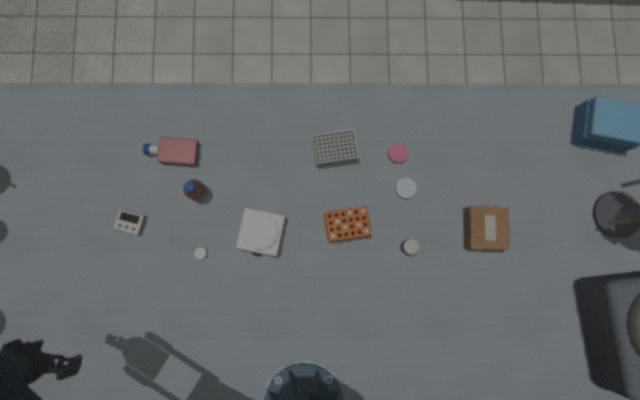

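The scene view shows the white dish at (233,204), the pink look-alike at (228,225), jar (246,172), rack (288,188), tip box (282,230), stirrer (356,192), bottle (409,214) and small dish (405,190). The top view agrees, with the white dish at (406,188) and the pink one at (398,153). I'll zoom in to measure next.

Run:
```python
import cv2,numpy as np
t=cv2.imread("pics/top0.png"); s=cv2.imread("pics/scene0.png")
a=cv2.resize(t[110:270,100:300],None,fx=3,fy=3,interpolation=0)
cv2.imwrite("pics/za.png",cv2.resize(t[120:270,130:290],(800,600),interpolation=0) [:, :])
cv2.imwrite("pics/zb.png",cv2.resize(t[120:260,300:430],(780,600),interpolation=0))
cv2.imwrite("pics/zc.png",cv2.resize(s[155:265,330:480],(800,587),interpolation=0))
cv2.imwrite("pics/zd.png",cv2.resize(s[155:255,210:320],(660,600),interpolation=0))
```

```text
(no output)
```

View pics/za.png

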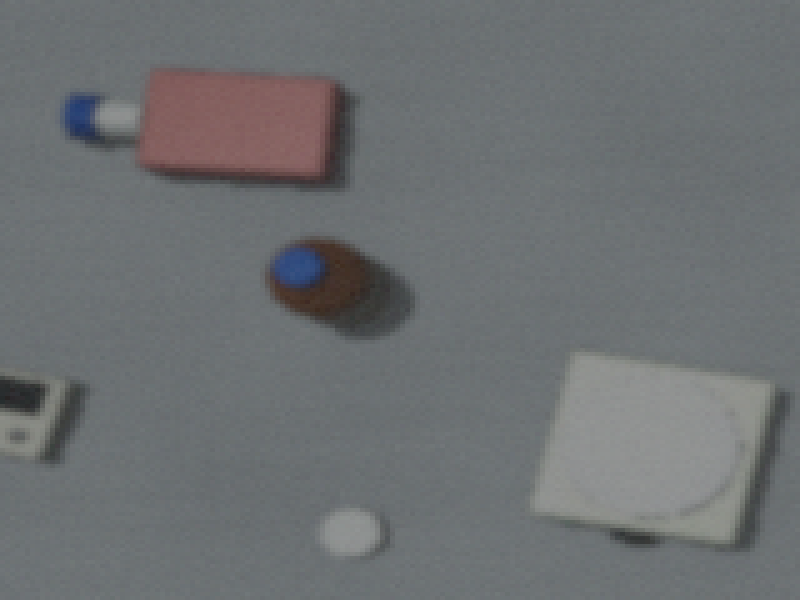

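View pics/zb.png

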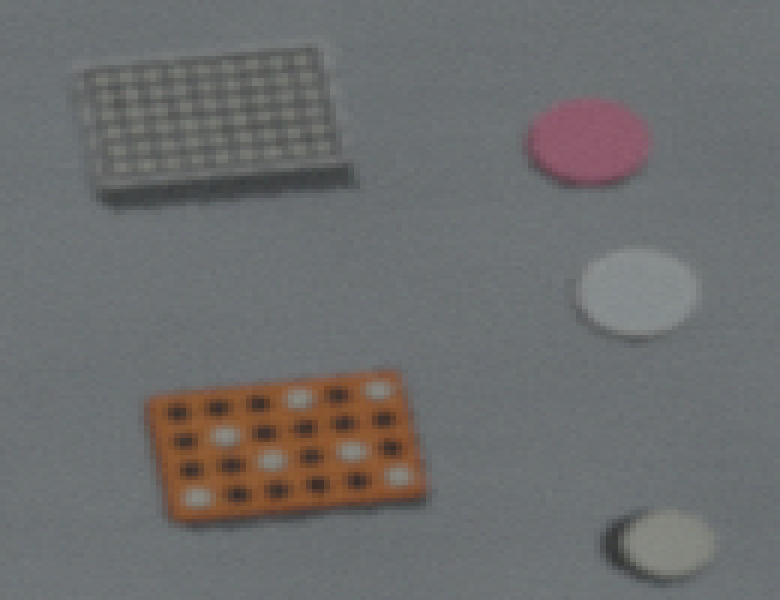

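View pics/zc.png

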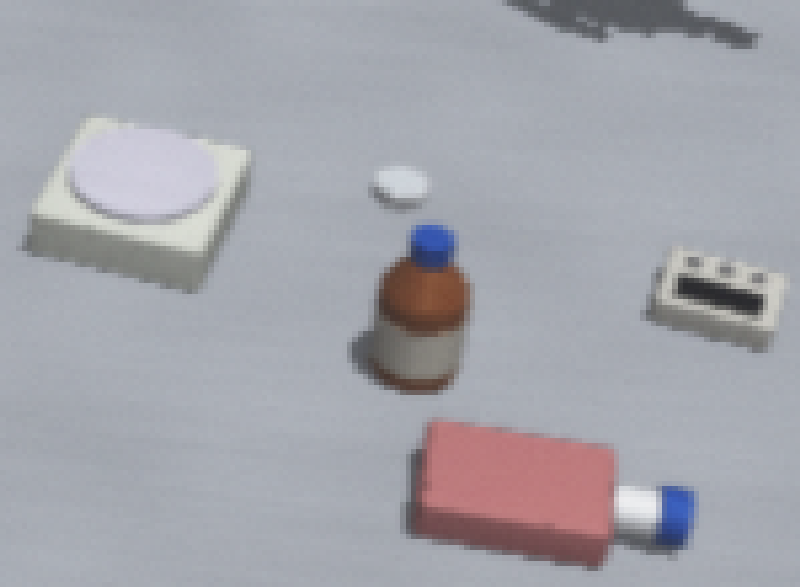

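View pics/zd.png

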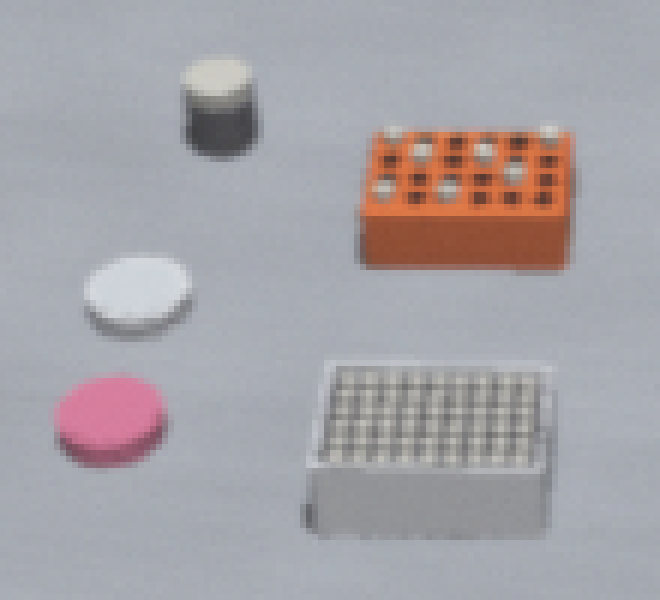

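```bash
cat > fit.py <<'E'
import numpy as np,cv2
from scipy.optimize import minimize
from scipy.ndimage import map_coordinates
from bench import ctrl
CAL={n:ctrl.get_calibration(n) for n in("scene","top")}
def proj(n,X):
    c=CAL[n]; p=np.asarray(X)@np.array(c["R"]).T+c["t"]; p=p@np.array(c["intrinsics"]).T
    return p[:,:2]/p[:,2:]
def ray(n,uv,z):
    c=CAL[n];R=np.array(c["R"]);d=R.T@np.linalg.inv(c["intrinsics"])@np.array([*uv,1.]);o=-R.T@c["t"]
    return o+d*(z-o[2])/d[2]
def grads(im):
    lab=cv2.cvtColor(im,cv2.COLOR_BGR2LAB).astype(np.float32)
    lab=cv2.GaussianBlur(lab,(0,0),0.8)
    return lab
def circ(r,h,n=60):
    a=np.linspace(0,2*np.pi,n,endpoint=False); return np.c_[r*np.cos(a),r*np.sin(a),np.full(n,h)]
def rect(a,b,h): return np.array([[-a,-b,h],[a,-b,h],[a,b,h],[-a,b,h]])/1.
M={"large":dict(top=circ(.03,.016),bot=circ(.03,0)),
"small":dict(top=circ(.0175,.012),bot=circ(.0175,0)),
"jar":dict(top=circ(.022,.05),bot=circ(.022,0)),
"bottle":dict(top=circ(.014,.105),bot=np.r_[circ(.028,0),circ(.028,.065)]),
"rack":dict(top=rect(.042,.061,.045),bot=rect(.042,.061,0)),
"tip":dict(top=rect(.042,.061,.05),bot=rect(.042,.061,0)),
"stirrer":dict(top=rect(.06,.06,.04),bot=rect(.06,.06,0),plate=circ(.05,.045))}
def dense(poly):
    out=[];nor=[]
    for i in range(len(poly)):
        a,b=poly[i],poly[(i+1)%len(poly)];L=np.linalg.norm(b-a)
        if L<1e-6: continue
        k=max(2,int(L*2));t=(np.arange(k)+.5)[:,None]/k
        out.append(a+(b-a)*t);d=(b-a)/L;nor.append(np.tile([-d[1],d[0]],(k,1)))
    return np.vstack(out),np.vstack(nor)
def xf(P,p):
    x,y,yaw,z=p;c,s=np.cos(yaw),np.sin(yaw)
    return np.c_[P[:,0]*c-P[:,1]*s+x,P[:,0]*s+P[:,1]*c+y,P[:,2]+z]
def curves(n,m,p):
    allp=np.vstack([v for k,v in M[m].items() if k!="plate"])
    hull=cv2.convexHull(proj(n,xf(allp,p)).astype(np.float32))[:,0].astype(float)
    cs=[hull]
    if m=="stirrer": cs.append(proj(n,xf(M[m]["plate"],p)))
    if m not in("bottle",): cs.append(proj(n,xf(M[m]["top"],p)))
    return cs
def score(labs,m,p):
    s=0
    for n,lab in labs.items():
        for i,c in enumerate(curves(n,m,p)):
            q,nn=dense(c); 
            def smp(o): 
                w=q+nn*o
                return np.stack([map_coordinates(lab[:,:,k],[w[:,1],w[:,0]],order=1,mode="nearest") for k in range(3)],1)
            d=np.linalg.norm(smp(1)-smp(-1),axis=1)
            s+=np.minimum(d,40).mean()
    return s
def fit(labs,m,x,y,yaw=0,z=0,free="xyw"):
    idx=[{"x":0,"y":1,"w":2,"z":3}[f] for f in free]
    best=None
    sc=np.array([.004,.004,.05,.004])
    base=np.array([x,y,yaw,z],float)
    rng=np.random.default_rng(0)
    for k in range(14):
        p0=base.copy(); 
        if k: p0[idx]+=rng.normal(size=len(idx))*sc[idx]*(1.2)
        def f(v):
            p=base.copy();p[idx]=v;return -score(labs,m,p)
        S=np.vstack([p0[idx]]+[p0[idx]+np.eye(len(idx))[i]*sc[idx][i] for i in range(len(idx))])
        r=minimize(f,p0[idx],method="Nelder-Mead",options=dict(initial_simplex=S,xatol=1e-4,fatol=1e-3,maxiter=200))
        if best is None or r.fun<best[0]: 
            p=base.copy();p[idx]=r.x;best=(r.fun,p)
    return best[1],-best[0]
def draw(im,n,m,p,s=1):
    for c in curves(n,m,p): cv2.polylines(im,[np.round((c+.5)*s*16).astype(int)],True,(0,255,0),1,cv2.LINE_AA,4)
E
cat > m1.py <<'E'
from fit import *
ims={n:cv2.imread(f"pics/{n}0.png") for n in CAL}
labs={n:grads(i) for n,i in ims.items()}
init={"large":(.602,-.300),"small":(.42,.29),"jar":(.433,-.299),"bottle":(.60,.30),"rack":(.50,-.122),"tip":(.722,-.095),"stirrer":(.485,.124)}
yaw={"rack":.09,"tip":.09,"stirrer":-.1}
S=5;bg={n:cv2.resize(i,None,fx=S,fy=S,interpolation=2) for n,i in ims.items()}
for m,(x,y) in init.items():
    fr="xyw" if m in yaw else "xy"
    p,s=fit(labs,m,x,y,yaw.get(m,0),free=fr)
    pz,sz=fit(labs,m,p[0],p[1],p[2],free=fr+"z")
    pt,_=fit({"top":labs["top"]},m,p[0],p[1],p[2],free=fr)
    ps,_=fit({"scene":labs["scene"]},m,p[0],p[1],p[2],free=fr)
    print(m,p.round(4),round(s,1),"zfree",pz.round(4),"top",pt[:3].round(4),"scene",ps[:3].round(4))
    for n in bg: draw(bg[n],n,m,p,S)
cv2.imwrite("pics/f_a.png",cv2.resize(bg["top"][120*S:270*S,130*S:290*S],(800,600)))
cv2.imwrite("pics/f_b.png",cv2.resize(bg["top"][120*S:260*S,300*S:430*S],(650,600)))
cv2.imwrite("pics/f_c.png",cv2.resize(bg["scene"][155*S:265*S,330*S:480*S],(800,587)))
cv2.imwrite("pics/f_d.png",cv2.resize(bg["scene"][155*S:255*S,210*S:320*S],(660,600)))
E
python3 m1.py
```

```text
large [ 0.6041 -0.3022  0.      0.    ] 85.4 zfree [ 0.6034 -0.3028  0.     -0.0019] top [ 0.6032 -0.3033  0.    ] scene [ 0.6054 -0.3007  0.    ]
small [0.4209 0.2938 0.     0.    ] 81.8 zfree [ 0.4195  0.2944  0.     -0.0029] top [0.4191 0.2951 0.    ] scene [0.4235 0.292  0.    ]
jar [ 0.4316 -0.3021  0.      0.    ] 90.9 zfree [ 0.4306 -0.3031  0.     -0.0044] top [ 0.4306 -0.3021  0.    ] scene [ 0.4365 -0.301   0.    ]
bottle [0.5954 0.3032 0.     0.    ] 61.5 zfree [ 0.5947  0.3036  0.     -0.0057] top [0.5938 0.3024 0.    ] scene [0.6012 0.3024 0.    ]
rack [ 0.4994 -0.125   0.1456  0.    ] 97.0 zfree [ 0.4968 -0.126   0.1425 -0.0053] top [ 0.4964 -0.1253  0.1488] scene [ 0.5033 -0.1244  0.1365]
tip [ 0.715  -0.0911  0.1433  0.    ] 47.0 zfree [ 0.7175 -0.0924  0.143  -0.0083] top [ 0.7151 -0.0913  0.1455] scene [ 0.7261 -0.0893  0.1374]
stirrer [ 0.4803  0.1214 -0.2094  0.    ] 97.6 zfree [ 0.4784  0.1209 -0.2044 -0.0074] top [ 0.4783  0.1217 -0.2086] scene [ 0.488   0.1201 -0.1971]
```

View pics/f_a.png

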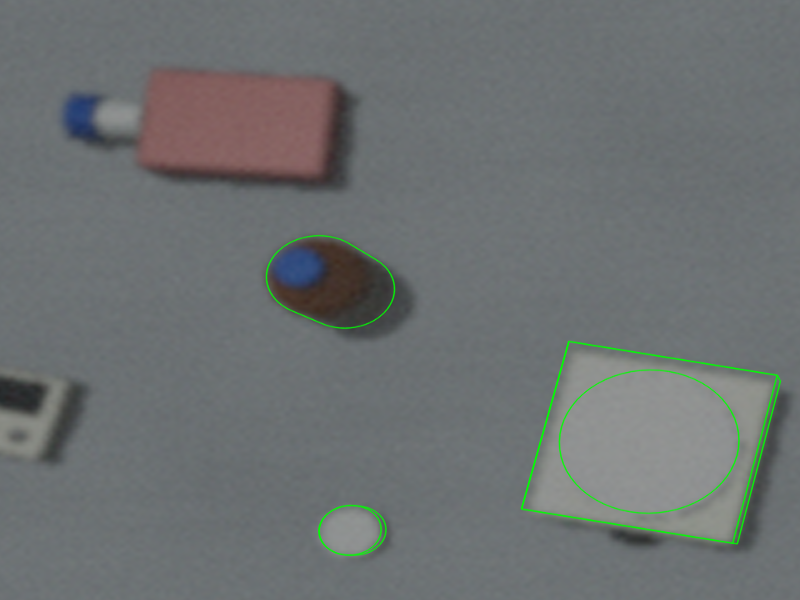

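View pics/f_b.png

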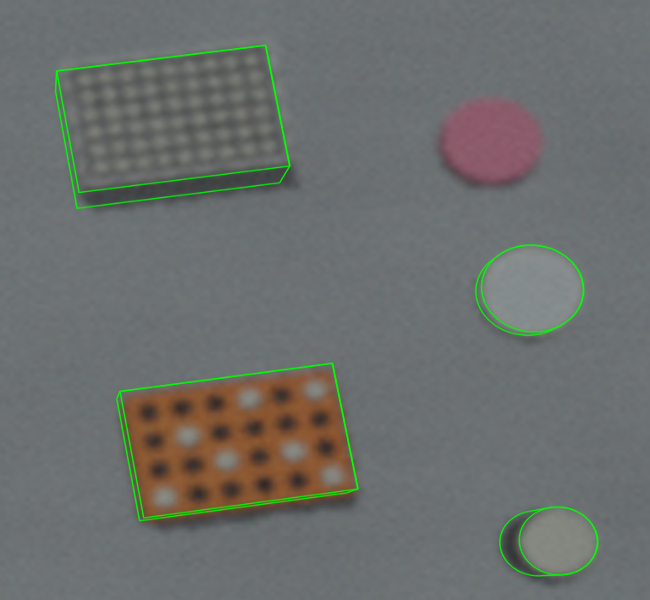

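View pics/f_c.png

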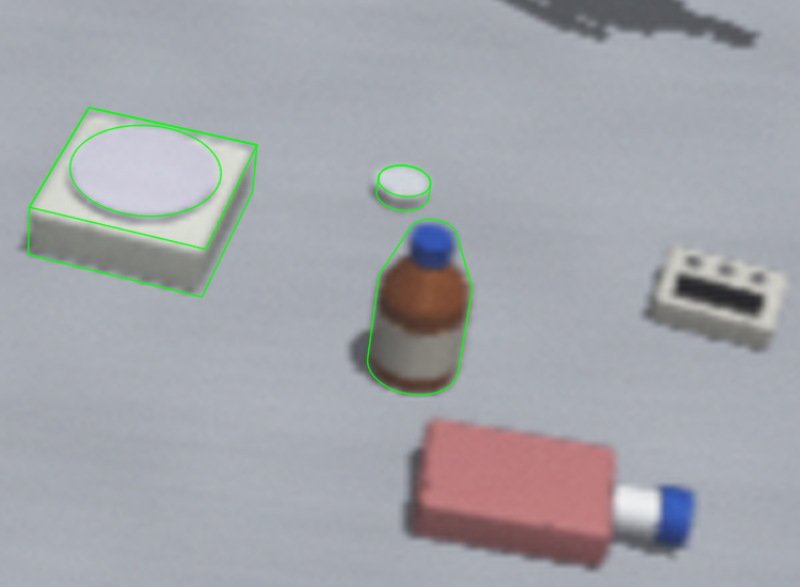

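View pics/f_d.png

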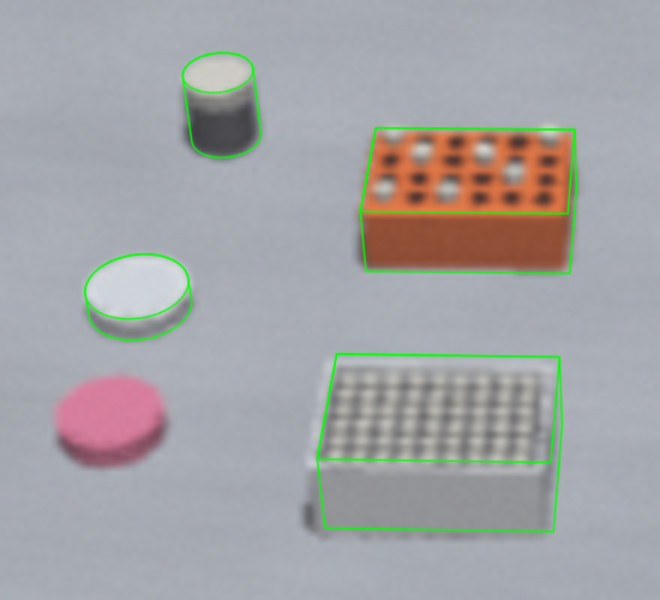

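```bash
cat > go.py <<'E'
import sys,numpy as np
from scipy.spatial.transform import Rotation as Ro
from bench import ctrl
def go(x,y,z,yaw):
    """yaw: angle of tool x from world x; tool y down. Prints shares (total) of shift and turn"""
    o=ctrl.get_obs();w=o["eef_rot"];R=Ro.from_quat([w[1],w[2],w[3],w[0]]).as_matrix()
    c,s=np.cos(yaw),np.sin(yaw);X=np.array([c,s,0]);Y=np.array([0,0,-1.]);T=np.c_[X,Y,np.cross(X,Y)]
    d=np.array([x,y,z])-o["eef_pos"]
    print("t",round(o["time_s"],2),"pos",o["eef_pos"].round(4),"toolx yaw",round(np.arctan2(R[1,0],R[0,0]),3),"open",round(o["opening"],3),"F",o["wrist_force"].round(1))
    print("shift/0.05 (current axes)",(R.T@d/.05).round(2)," (target axes)",(T.T@d/.05).round(2))
    print("turn/0.12",(Ro.from_matrix(R.T@T).as_rotvec()/.12).round(2))
if __name__=="__main__": go(*map(float,sys.argv[1:]))
E
python3 -c "
from bench import ctrl
print(ctrl.tcp_to_tips)"
python3 go.py .42 .294 .15 1.57;python3 go.py .42 .294 .15 -1.57
```

```text
0.011
t 1.1 pos [0.1998 0.5392 0.2423] toolx yaw 1.216 open 1.001 F [0.8 0.  0.1]
shift/0.05 (current axes) [-3.07  1.85 -5.83]  (target axes) [-4.9   1.85 -4.41]
turn/0.12 [-0.   -2.95  0.  ]
t 1.1 pos [0.1998 0.5392 0.2423] toolx yaw 1.216 open 1.001 F [0.8 0.  0.1]
shift/0.05 (current axes) [-3.07  1.85 -5.83]  (target axes) [4.91 1.85 4.4 ]
turn/0.12 [-0.   23.22 -0.  ]
```

Emit:
apply_moves(
  plan="0 0 0 0 -0.83 0 1; 0 0 0 0 -0.83 0 1; 0 0 0 0 -0.83 0 1; 0 0 0 0 -0.83 0 1; 0 0 0 0 -0.83 0 1",
)

```text
time_s: 1.6
eef_pos: [0.1998, 0.5392, 0.2423]
eef_rot: [-0.462, 0.462, 0.535, -0.535]
wrist_force: [0.5, 0.5, -0.5]
opening: 0.997
```

```bash
python3 go.py .6035 -.3025 .12 1.715
```

```text
t 1.6 pos [0.1998 0.5392 0.2423] toolx yaw 1.718 open 0.997 F [ 0.5  0.5 -0.5]
shift/0.05 (current axes) [-17.84   2.45  -5.52]  (target axes) [-17.82   2.45  -5.57]
turn/0.12 [0.   0.03 0.  ]
```

Emit:
apply_moves(
  plan="-0.9 0 -0.28 0 0 0 1; -0.9 0 -0.28 0 0 0 1; -0.9 0 -0.28 0 0 0 1; -0.9 0 -0.28 0 0 0 1; -0.9 0 -0.28 0 0 0 1",
)

```text
time_s: 2.1
eef_pos: [0.3015, 0.3249, 0.2425]
eef_rot: [-0.463, 0.463, 0.535, -0.534]
wrist_force: [1.1, 1.0, 0.1]
opening: 1.001
```

Emit:
apply_moves(
  plan="-0.9 0 -0.28 0 0 0 1; -0.9 0 -0.28 0 0 0 1; -0.9 0 -0.28 0 0 0 1; -0.9 0 -0.28 0 0 0 1; -0.9 0 -0.28 0 0 0 1",
)

```text
time_s: 2.6
eef_pos: [0.4031, 0.112, 0.2427]
eef_rot: [-0.463, 0.463, 0.535, -0.534]
wrist_force: [0.7, 0.9, -0.1]
opening: 0.999
```

Emit:
apply_moves(
  plan="-0.9 0 -0.28 0 0 0 1; -0.9 0 -0.28 0 0 0 1; -0.9 0 -0.28 0 0 0 1; -0.9 0 -0.28 0 0 0 1; -0.9 0 -0.28 0 0 0 1",
)

```text
time_s: 3.1
eef_pos: [0.5045, -0.101, 0.2425]
eef_rot: [-0.463, 0.463, 0.534, -0.534]
wrist_force: [0.4, 0.5, -0.3]
opening: 1.006
```

```bash
python3 go.py .6035 -.3025 .12 1.715
```

```text
t 3.1 pos [ 0.5045 -0.101   0.2425] toolx yaw 1.713 open 1.006 F [ 0.4  0.5 -0.3]
shift/0.05 (current axes) [-4.27  2.45 -1.39]  (target axes) [-4.27  2.45 -1.38]
turn/0.12 [ 0.   -0.01 -0.  ]
```

Emit:
apply_moves(
  plan="-0.9 0 -0.28 0 0 0 1; -0.9 0 -0.28 0 0 0 1; -0.9 0 -0.28 0 0 0 1; -0.9 0 -0.28 0 0 0 1; -0.67 0 -0.26 0 0 0 1",
)

```text
time_s: 3.6
eef_pos: [0.6031, -0.3033, 0.242]
eef_rot: [0.463, -0.463, -0.534, 0.534]
wrist_force: [-0.2, 0.4, 0.2]
opening: 1.002
```

Emit:
apply_moves(
  plan="0 0.8 0 0 0 0 1; 0 0.8 0 0 0 0 1; 0 0.8 0 0 0 0 1; 0 0.8 0 0 0 0 1; 0 0.8 0 0 0 0 1",
)

```text
time_s: 4.1
eef_pos: [0.6026, -0.3004, 0.0408]
eef_rot: [-0.463, 0.463, 0.534, -0.534]
wrist_force: [-0.2, -0.1, -0.0]
opening: 1.0
```

```bash
python3 go.py .6035 -.3025 .01 1.715; python3 -c "
from bench import ctrl;import cv2
for n in('scene','top'): cv2.imwrite(f'pics/{n}1.png',ctrl.camera(n)[:,:,::-1])
a=cv2.imread('pics/scene1.png')[140:250,180:310];b=cv2.imread('pics/top1.png')[140:250,330:460]
import numpy as np
cv2.imwrite('pics/v1.png',np.hstack([cv2.resize(a,(390,330)),cv2.resize(b,(390,330))]))"
```

```text
t 4.1 pos [ 0.6026 -0.3004  0.0408] toolx yaw 1.714 open 1.0 F [-0.2 -0.1 -0. ]
shift/0.05 (current axes) [-0.04  0.62 -0.01]  (target axes) [-0.04  0.62 -0.01]
turn/0.12 [ 0.   -0.01 -0.  ]
```

View pics/v1.png

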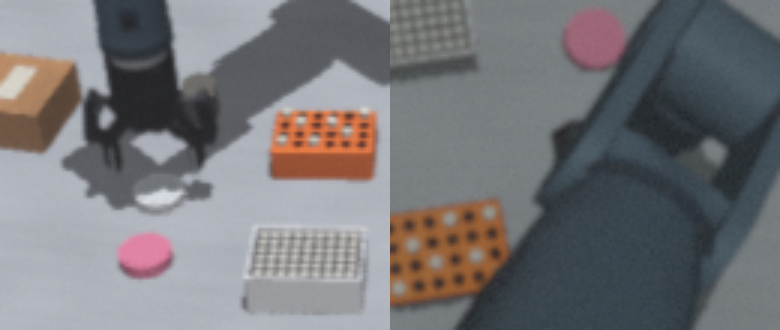

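The open fingers straddle the white dish in both views, and the pink one is left alone. I'll descend and close.

Emit:
apply_moves(
  plan="-0.03 0.2 0 0 0 0 1; 0 0.2 0 0 0 0 1; 0 0.2 0 0 0 0 1; 0 0 0 0 0 0 1; 0 0 0 0 0 0 1",
)

```text
time_s: 4.7
eef_pos: [0.6032, -0.302, 0.0128]
eef_rot: [-0.463, 0.463, 0.535, -0.534]
wrist_force: [0.1, -0.5, -0.5]
opening: 1.003
```

Emit:
apply_moves(
  plan="0 0 0 0 0 0 0.65; 0 0 0 0 0 0 0.5; 0 0 0 0 0 0 0.5; 0 0 0 0 0 0 0.5; 0 0 0 0 0 0 0.5",
)

```text
time_s: 5.2
eef_pos: [0.6039, -0.3025, 0.0138]
eef_rot: [-0.462, 0.464, 0.535, -0.534]
wrist_force: [0.2, 0.5, 6.0]
opening: 0.671
```

Emit:
apply_moves(
  plan="0 -0.1 0 0 0 0 0.5; 0 -0.4 0 0 0 0 0.5; 0 -0.8 0 0 0 0 0.5; 0 -0.8 0 0 0 0 0.5; 0 0 0 0 0 0 0.5",
)

```text
time_s: 5.7
eef_pos: [0.6064, -0.3043, 0.1247]
eef_rot: [-0.459, 0.467, 0.535, -0.534]
wrist_force: [0.0, -0.6, 0.6]
opening: 0.668
```

```bash
cat > snap.py <<'E'
import sys,cv2,numpy as np
from bench import ctrl
tag=sys.argv[1];cs=list(map(int,sys.argv[2:10])) # scene r0 r1 c0 c1, top r0 r1 c0 c1
out=[]
for i,n in enumerate(("scene","top")):
    im=ctrl.camera(n)[:,:,::-1];cv2.imwrite(f"pics/{n}{tag}.png",im)
    r0,r1,c0,c1=cs[4*i:4*i+4]
    s=min(400/(c1-c0),500/(r1-r0)); z=cv2.resize(im[r0:r1,c0:c1],None,fx=s,fy=s,interpolation=2)
    o=np.zeros((500,400,3),np.uint8);o[:min(500,z.shape[0]),:min(400,z.shape[1])]=z[:500,:400];out.append(o)
cv2.imwrite(f"pics/v{tag}.png",np.hstack(out))
E
python3 snap.py 2 120 250 180 310 130 250 330 450; python3 go.py .607 -.1085 .0975 1.715
```

```text
t 5.8 pos [ 0.6035 -0.3023  0.1189] toolx yaw 1.714 open 0.671 F [-0.6  0.9 -0.7]
shift/0.05 (current axes) [ 3.83  0.42 -0.62]  (target axes) [ 3.83  0.43 -0.63]
turn/0.12 [ 0.02 -0.01 -0.02]
```

View pics/v2.png

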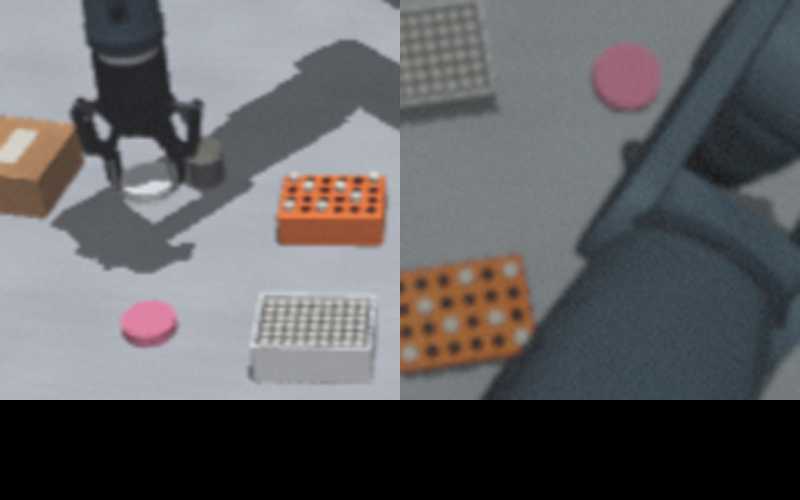

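The dish is held between the fingers at scene crop (148,185). Next I'll carry it to the strip.

Emit:
apply_moves(
  plan="0.75 0 -0.12 0 0 0 0.5; 0.77 0 -0.13 0 0 0 0.5; 0.77 0 -0.12 0 0 0 0.5; 0.77 0 -0.13 0 0 0 0.5; 0.77 0 -0.13 0 0 0 0.5",
)

```text
time_s: 6.3
eef_pos: [0.6051, -0.1058, 0.115]
eef_rot: [0.464, -0.462, -0.534, 0.535]
wrist_force: [0.0, -0.5, 0.4]
opening: 0.67
```

Emit:
apply_moves(
  plan="0 0.5 0 0 0 0 0.5; 0 0.5 0 0 0 0 0.5; 0 0.4 0 0 0 0 0.5; 0 0.2 0 0 0 0 0.5; 0 0 0 0 0 0 0.5",
)

```text
time_s: 6.8
eef_pos: [0.6044, -0.107, 0.0342]
eef_rot: [0.465, -0.461, -0.534, 0.535]
wrist_force: [0.5, 0.3, 0.4]
opening: 0.669
```

```bash
python3 snap.py 3 120 250 200 330 130 250 280 400; python3 go.py .607 -.1085 .0145 1.715
```

```text
t 6.9 pos [ 0.6066 -0.1079  0.0372] toolx yaw 1.714 open 0.672 F [ 1.1 -0.7  0.4]
shift/0.05 (current axes) [-0.01  0.45 -0.01]  (target axes) [-0.01  0.45 -0.01]
turn/0.12 [-0.   -0.01  0.  ]
```

View pics/v3.png

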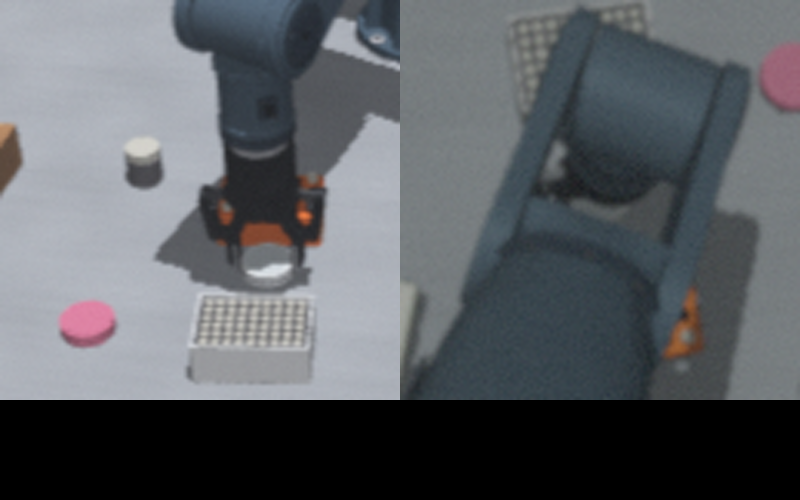

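Emit:
apply_moves(
  plan="0 0.2 0 0 0 0 0.5; 0 0.15 0 0 0 0 0.5; 0 0.1 0 0 0 0 0.5; 0 0 0 0 0 0 0.5; 0 0 0 0 0 0 0.5",
)

```text
time_s: 7.4
eef_pos: [0.6067, -0.1078, 0.0147]
eef_rot: [0.463, -0.463, -0.534, 0.535]
wrist_force: [0.4, 0.0, -0.6]
opening: 0.674
```

Emit:
apply_moves(
  plan="0 0 0 0 0 0 0.75; 0 0 0 0 0 0 0.85; 0 0 0 0 0 0 0.9; 0 0 0 0 0 0 0.9; 0 -0.3 0 0 0 0 0.9",
)

```text
time_s: 7.9
eef_pos: [0.605, -0.1072, 0.0282]
eef_rot: [0.464, -0.462, -0.534, 0.535]
wrist_force: [-0.5, -0.6, 0.6]
opening: 0.897
```

Emit:
apply_moves(
  plan="0 -0.8 0 0 0 0 1; 0 -0.8 0 0 0 0 1; 0 -0.8 0 0 0 0 1; 0 -0.7 0 0 0 0 1; 0 0 0 0 0 0 1",
)

```text
time_s: 8.4
eef_pos: [0.6104, -0.109, 0.1929]
eef_rot: [-0.459, 0.467, 0.536, -0.533]
wrist_force: [0.7, -1.0, 0.5]
opening: 1.0
```

```bash
python3 snap.py 4 120 250 200 330 130 250 280 400; python3 go.py .433 -.302 .18 1.715
```

```text
t 8.5 pos [ 0.6074 -0.108   0.1869] toolx yaw 1.714 open 1.001 F [ 0.7 -0.2 -0.9]
shift/0.05 (current axes) [-3.34  0.13  4.01]  (target axes) [-3.34  0.14  4.01]
turn/0.12 [ 0.02 -0.01 -0.01]
```

View pics/v4.png

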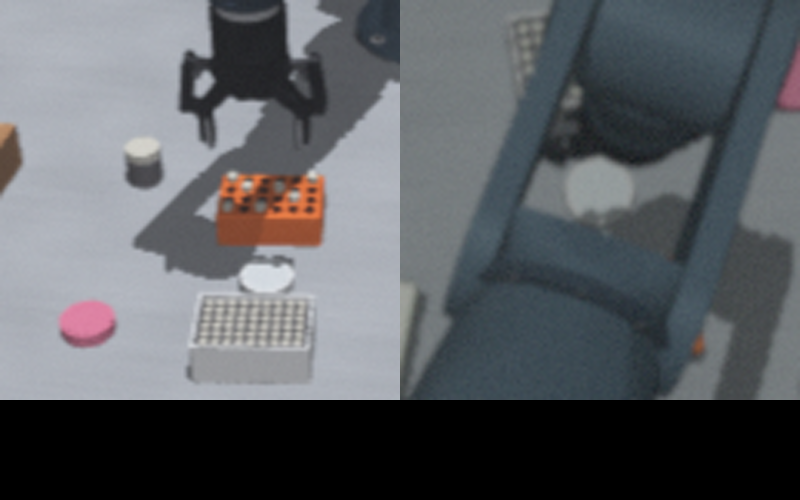

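The large dish is in the strip between rack and tip box. I'll check it exactly once the arm is clear. Jar next.

Emit:
apply_moves(
  plan="-0.67 0 0.8 0 0 0 1; -0.67 0 0.8 0 0 0 1; -0.67 0 0.8 0 0 0 1; -0.67 0 0.8 0 0 0 1; -0.66 0 0.8 0 0 0 1",
)

```text
time_s: 9.0
eef_pos: [0.4374, -0.294, 0.1833]
eef_rot: [-0.464, 0.462, 0.535, -0.534]
wrist_force: [1.0, -0.6, 0.3]
opening: 1.002
```

Emit:
apply_moves(
  plan="0 0.4 0 0 0 0 1; 0 0.7 0 0 0 0 1; 0 0.5 0 0 0 0 1; 0 0 0 0 0 0 1; 0 0 0 0 0 0 1",
)

```text
time_s: 9.5
eef_pos: [0.439, -0.2931, 0.104]
eef_rot: [-0.464, 0.462, 0.535, -0.534]
wrist_force: [-0.5, -0.5, -0.1]
opening: 1.0
```

```bash
python3 snap.py 5 110 240 190 320 150 310 340 500; python3 go.py .433 -.302 .022 1.715
```

```text
t 9.6 pos [ 0.4404 -0.2943  0.106 ] toolx yaw 1.714 open 1.002 F [-0.4 -0.8  1. ]
shift/0.05 (current axes) [-0.13  1.68  0.17]  (target axes) [-0.13  1.68  0.17]
turn/0.12 [ 0.01 -0.01 -0.01]
```

View pics/v5.png

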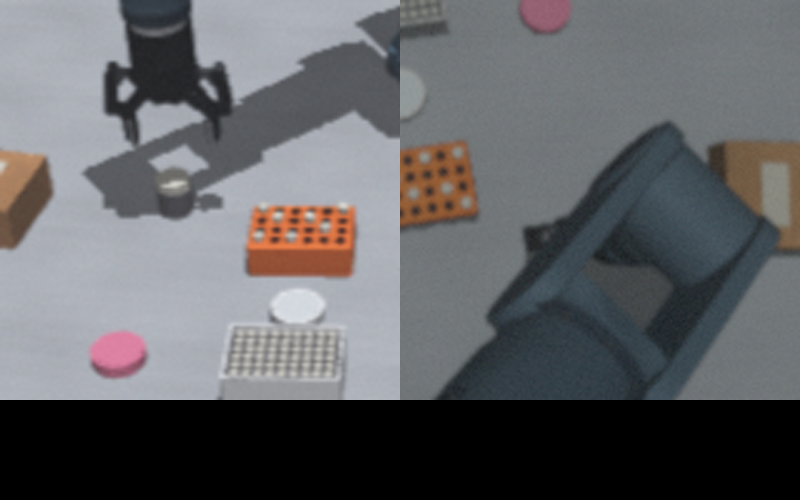

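Emit:
apply_moves(
  plan="-0.13 0 0.17 0 0 0 1; 0 0.5 0 0 0 0 1; 0 0.5 0 0 0 0 1; 0 0.4 0 0 0 0 1; 0 0.28 0 0 0 0 1",
)

```text
time_s: 10.1
eef_pos: [0.4319, -0.302, 0.0204]
eef_rot: [0.463, -0.463, -0.534, 0.535]
wrist_force: [-0.6, -0.3, 0.2]
opening: 0.999
```

Emit:
apply_moves(
  plan="0 0 0 0 0 0 1; 0 0 0 0 0 0 0.6; 0 0 0 0 0 0 0.4; 0 0 0 0 0 0 0.35; 0 0 0 0 0 0 0.35",
)

```text
time_s: 10.6
eef_pos: [0.4331, -0.3024, 0.0223]
eef_rot: [0.462, -0.464, -0.534, 0.535]
wrist_force: [-1.3, 0.3, 5.9]
opening: 0.496
```

```bash
python3 snap.py 6 110 240 190 320 150 310 340 500; python3 go.py .433 -.302 .17 1.37
python3 - <<'E'
from fit import *
im={n:cv2.imread(f"pics/{n}6.png") for n in CAL};labs={n:grads(i) for n,i in im.items()}
print(fit({"scene":labs["scene"]},"large",.607,-.1085,free="xy"))
E
```

```text
t 10.7 pos [ 0.4331 -0.3024  0.0223] toolx yaw 1.714 open 0.493 F [0.4 0.7 6.8]
shift/0.05 (current axes) [ 0.   -2.95 -0.  ]  (target axes) [ 0.01 -2.95  0.  ]
turn/0.12 [ 0.02  2.87 -0.02]
(array([ 0.608766  , -0.10609796,  0.        ,  0.        ]), np.float64(47.894309997558594))
```

View pics/v6.png

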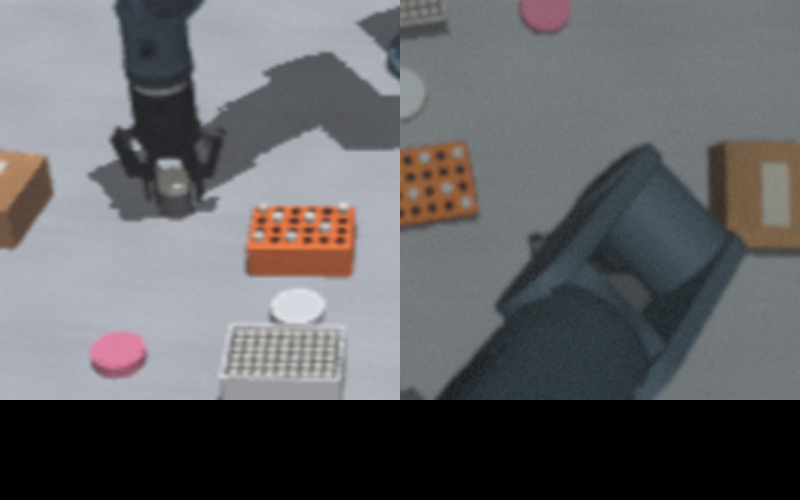

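The jar is gripped (opening 0.49, about 42–44 mm). I'll lift, turn and carry it.

Emit:
apply_moves(
  plan="0 -0.4 0 0 0 0 0.35; 0 -0.6 0 0 0 0 0.35; 0 -0.7 0 0 0 0 0.35; 0 -0.7 0 0 0 0 0.35; 0 -0.6 0 0 0 0 0.35",
)

```text
time_s: 11.2
eef_pos: [0.4324, -0.3016, 0.1731]
eef_rot: [0.462, -0.464, -0.534, 0.535]
wrist_force: [0.7, -0.1, -0.1]
opening: 0.493
```

Emit:
apply_moves(
  plan="0 0 0 0 0.6 0 0.35; 0 0 0 0 0.6 0 0.35; 0 0 0 0 0.6 0 0.35; 0 0 0 0 0.6 0 0.35; 0 0 0 0 0.47 0 0.35",
)

```text
time_s: 11.7
eef_pos: [0.4322, -0.3013, 0.1712]
eef_rot: [-0.548, 0.548, 0.447, -0.447]
wrist_force: [0.1, -0.0, -0.6]
opening: 0.495
```

```bash
python3 go.py .5815 .099 .17 1.37
```

```text
t 11.7 pos [ 0.4322 -0.3013  0.1712] toolx yaw 1.367 open 0.495 F [ 0.1 -0.  -0.6]
shift/0.05 (current axes) [ 8.45  0.02 -1.3 ]  (target axes) [ 8.44  0.02 -1.33]
turn/0.12 [ 0.   -0.03 -0.  ]
```

Emit:
apply_moves(
  plan="0.84 0 -0.13 0 0 0 0.35; 0.84 0 -0.13 0 0 0 0.35; 0.84 0 -0.13 0 0 0 0.35; 0.84 0 -0.13 0 0 0 0.35; 0.84 0 -0.13 0 0 0 0.35",
)

```text
time_s: 12.2
eef_pos: [0.5064, -0.1006, 0.1713]
eef_rot: [-0.547, 0.548, 0.447, -0.447]
wrist_force: [1.1, 0.7, -1.3]
opening: 0.501
```

Emit:
apply_moves(
  plan="0.84 0 -0.13 0 0 0 0.35; 0.84 0 -0.13 0 0 0 0.35; 0.84 0 -0.13 0 0 0 0.35; 0.84 0 -0.13 0 0 0 0.35; 0.84 0 -0.13 0 0 0 0.35",
)

```text
time_s: 12.7
eef_pos: [0.5802, 0.0989, 0.1712]
eef_rot: [-0.547, 0.548, 0.447, -0.447]
wrist_force: [1.0, 0.4, -0.4]
opening: 0.497
```

Emit:
apply_moves(
  plan="0 0 0 0 0 0 0.35; 0 0 0 0 0 0 0.35; 0 0.5 0 0 0 0 0.35; 0 0.6 0 0 0 0 0.35; 0 0.6 0 0 0 0 0.35",
)

```text
time_s: 13.2
eef_pos: [0.5799, 0.0956, 0.0855]
eef_rot: [-0.548, 0.548, 0.447, -0.447]
wrist_force: [-0.1, -0.2, 0.1]
opening: 0.496
```

```bash
python3 snap.py 7 120 250 280 410 150 290 220 360;python3 go.py .5815 .099 .023 1.37
```

```text
t 13.3 pos [0.5759 0.0957 0.0816] toolx yaw 1.368 open 0.494 F [-0.7 -0.7 -1.2]
shift/0.05 (current axes) [ 0.09  1.17 -0.11]  (target axes) [ 0.09  1.17 -0.1 ]
turn/0.12 [-0.07 -0.02 -0.01]
```

View pics/v7.png

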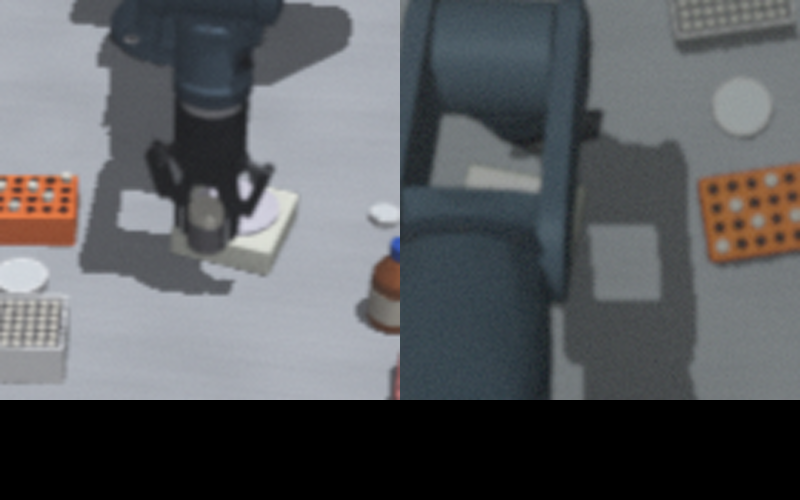

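Emit:
apply_moves(
  plan="0.08 0 -0.1 0 0 0 0.35; 0 0 0 0 0 0 0.35; 0 0.4 0 0 0 0 0.35; 0 0.4 0 0 0 0 0.35; 0 0 0 0 0 0 0.35",
)

```text
time_s: 13.8
eef_pos: [0.5848, 0.0999, 0.0451]
eef_rot: [0.548, -0.547, -0.447, 0.448]
wrist_force: [-0.2, 0.2, -1.2]
opening: 0.495
```

```bash
python3 snap.py 8 120 250 280 410 150 290 220 360;python3 go.py .5815 .099 .023 1.37
```

```text
t 13.9 pos [0.5864 0.0999 0.0472] toolx yaw 1.37 open 0.495 F [0.2 0.3 0.3]
shift/0.05 (current axes) [-0.04  0.48  0.09]  (target axes) [-0.04  0.48  0.09]
turn/0.12 [ 0.01 -0.    0.  ]
```

View pics/v8.png

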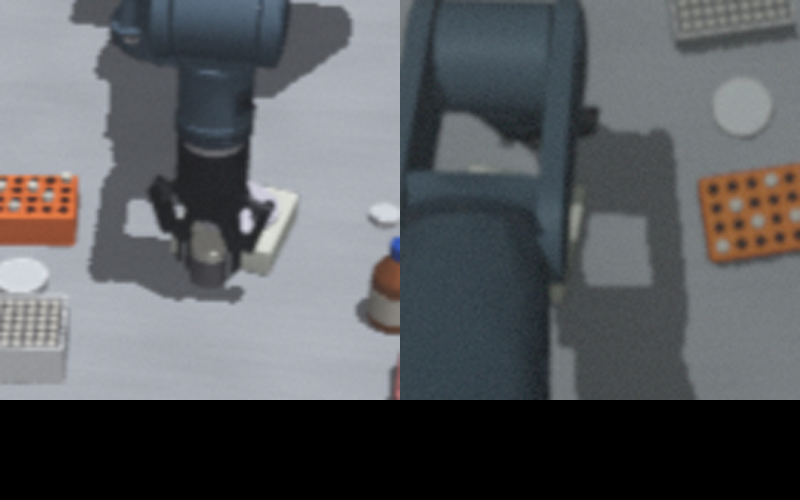

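Emit:
apply_moves(
  plan="-0.03 0.2 0.06 0 0 0 0.35; 0 0.15 0 0 0 0 0.35; 0 0.13 0 0 0 0 0.35; 0 0 0 0 0 0 0.35; 0 0 0 0 0 0 0.35",
)

```text
time_s: 14.4
eef_pos: [0.5823, 0.0991, 0.0216]
eef_rot: [0.548, -0.548, -0.447, 0.447]
wrist_force: [0.5, -0.2, -0.1]
opening: 0.493
```

Emit:
apply_moves(
  plan="0 0 0 0 0 0 0.6; 0 0 0 0 0 0 0.75; 0 0 0 0 0 0 0.85; 0 0 0 0 0 0 0.85; 0 0 0 0 0 0 0.85",
)

```text
time_s: 14.9
eef_pos: [0.5823, 0.0991, 0.0218]
eef_rot: [-0.548, 0.548, 0.447, -0.447]
wrist_force: [-0.1, -0.2, 0.9]
opening: 0.847
```

Emit:
apply_moves(
  plan="0 -0.3 0 0 0 0 0.85; 0 -0.7 0 0 0 0 0.9; 0 -0.8 0 0 0 0 1; 0 -1 0 0 0 0 1; 0 -0.7 0 0 0 0 1",
)

```text
time_s: 15.4
eef_pos: [0.5833, 0.0992, 0.2016]
eef_rot: [-0.547, 0.549, 0.448, -0.446]
wrist_force: [0.7, 0.6, 0.0]
opening: 0.997
```

```bash
python3 snap.py 9 120 250 280 410 150 290 220 360;python3 go.py .42 .294 .18 1.37
```

```text
t 15.5 pos [0.5862 0.0992 0.205 ] toolx yaw 1.37 open 0.996 F [ 0.4 -0.7  0.7]
shift/0.05 (current axes) [3.15 0.46 4.04]  (target axes) [3.16 0.5  4.03]
turn/0.12 [ 0.11 -0.    0.02]
```

View pics/v9.png

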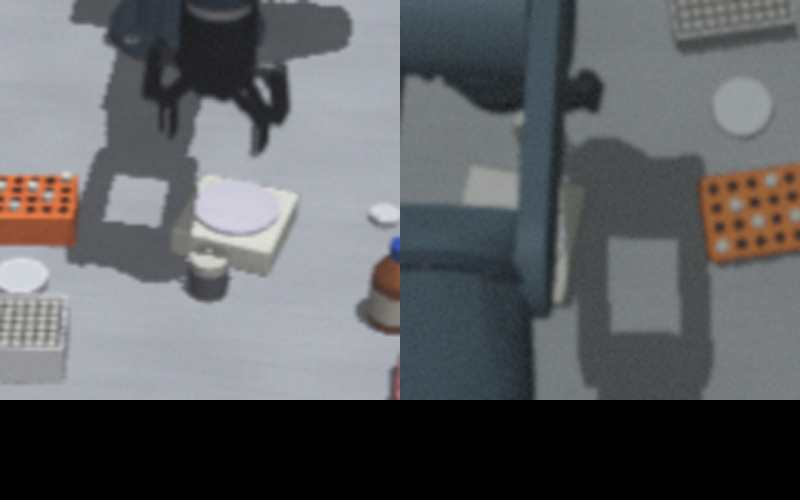

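Run:
```python
from fit import *
im=cv2.imread("pics/scene9.png");labs={"scene":grads(im)}
j,_=fit(labs,"jar",.583,.099,free="xy");s,_=fit(labs,"stirrer",.48,.12,-.2,free="xyw");s2,_=fit(labs,"stirrer",.48,.12,-.19,free="xy")
for q in(s,s2):
    c,n=np.cos(q[2]),np.sin(q[2]);d=j[:2]-q[:2];print(j.round(4),q.round(4),"rel",d@[c,n],d@[-n,c])
l,_=fit(labs,"large",.607,-.1085,free="xy");r,_=fit(labs,"rack",.5,-.125,.143,free="xyw");t,_=fit(labs,"tip",.72,-.091,.143,free="xyw");print(l,r,t,np.hypot(*(l-r)[:2]),np.hypot(*(l-t)[:2]))
S=6;b=cv2.resize(im,None,fx=S,fy=S,interpolation=2)
for m,p in(("jar",j),("stirrer",s),("large",l),("rack",r),("tip",t)):draw(b,"scene",m,p,S)
cv2.imwrite("pics/f9.png",cv2.resize(b[160*S:250*S,260*S:390*S],(780,540)))
```

```text
[0.582  0.1005 0.     0.    ] [ 0.4881  0.1204 -0.1807  0.    ] rel 0.09602502216643476 -0.0027610998425006304
[0.582  0.1005 0.     0.    ] [ 0.4878  0.1204 -0.19    0.    ] rel 0.09633856454169883 -0.0018124005319741297
[ 0.60874211 -0.1061258   0.          0.        ] [ 0.50345943 -0.12543277  0.1379057   0.        ] [ 0.72161435 -0.08990551  0.16380572  0.        ] 0.10703832143101771 0.11403175053662613
```

View pics/f9.png

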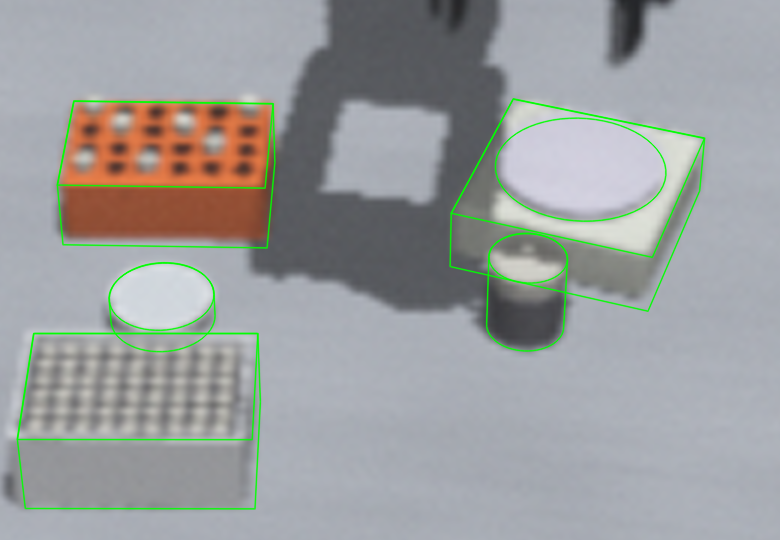

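The jar is upright behind the stirrer: relative x about 0.096–0.10 and lateral about −2 mm, both in tolerance. The large dish measures 0.107 m and 0.114 m from the two centres. Bottle next.

```bash
python3 go.py .597 .303 .205 1.37
```

```text
t 15.5 pos [0.5862 0.0992 0.205 ] toolx yaw 1.37 open 0.996 F [ 0.4 -0.7  0.7]
shift/0.05 (current axes) [4.04 0.   0.6 ]  (target axes) [4.04 0.   0.6 ]
turn/0.12 [ 0.11 -0.    0.02]
```

Emit:
apply_moves(
  plan="0.8 0 0.1 0 0 0 1; 0.8 0 0.1 0 0 0 1; 0.8 0 0.1 0 0 0 1; 0.8 0 0.1 0 0 0 1; 0.8 0 0.1 0 0 0 1",
)

```text
time_s: 16.0
eef_pos: [0.5973, 0.3016, 0.1969]
eef_rot: [0.548, -0.548, -0.447, 0.447]
wrist_force: [-0.6, -0.3, 0.5]
opening: 1.005
```

Emit:
apply_moves(
  plan="0 0 0 0 0 0 1; 0 0 0 0 0 0 1; 0 0.3 0 0 0 0 1; 0 0.4 0 0 0 0 1; 0 0 0 0 0 0 1",
)

```text
time_s: 16.5
eef_pos: [0.5955, 0.2978, 0.1575]
eef_rot: [0.549, -0.547, -0.444, 0.449]
wrist_force: [-0.6, -0.5, -0.8]
opening: 0.997
```

```bash
python3 snap.py 10 120 270 350 490 110 290 140 300;python3 go.py .597 .303 .054 1.37
```

```text
t 16.6 pos [0.5974 0.2987 0.1608] toolx yaw 1.368 open 1.001 F [-1.  -1.3  0.3]
shift/0.05 (current axes) [0.08 2.14 0.02]  (target axes) [0.08 2.14 0.02]
turn/0.12 [-0.02 -0.02 -0.01]
```

View pics/v10.png

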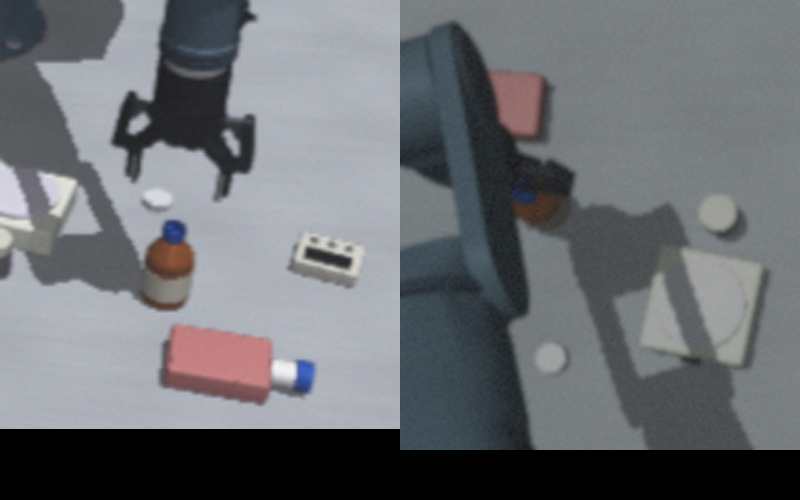

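Emit:
apply_moves(
  plan="0.08 0.2 0.02 0 0 0 1; 0 0.5 0 0 0 0 1; 0 0.5 0 0 0 0 1; 0 0.5 0 0 0 0 1; 0 0.4 0 0 0 0 1",
)

```text
time_s: 17.1
eef_pos: [0.5974, 0.3042, 0.0555]
eef_rot: [0.548, -0.548, -0.447, 0.447]
wrist_force: [0.2, -0.9, -0.1]
opening: 1.002
```

Emit:
apply_moves(
  plan="0 0 0 0 0 0 1; 0 0 0 0 0 0 0.75; 0 0 0 0 0 0 0.5; 0 0 0 0 0 0 0.5; 0 0 0 0 0 0 0.5",
)

```text
time_s: 17.6
eef_pos: [0.5992, 0.3046, 0.0593]
eef_rot: [-0.547, 0.548, 0.449, -0.446]
wrist_force: [-0.5, -0.7, 6.8]
opening: 0.624
```

```bash
python3 snap.py 11 120 270 350 490 110 290 140 300;python3 go.py .482 .120 .20 1.37
```

```text
t 17.7 pos [0.5992 0.3046 0.0593] toolx yaw 1.37 open 0.626 F [-0.4 -1.3  7. ]
shift/0.05 (current axes) [-4.08 -2.83  1.55]  (target axes) [-4.08 -2.81  1.56]
turn/0.12 [ 0.03 -0.    0.01]
```

View pics/v11.png

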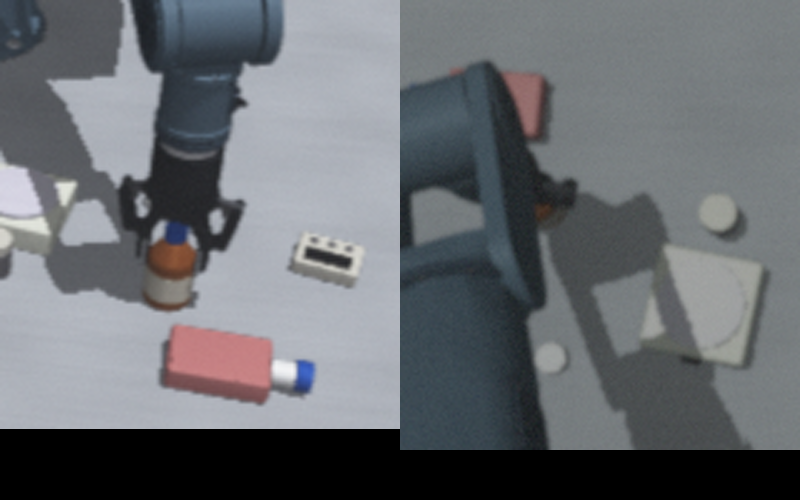

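Emit:
apply_moves(
  plan="0 -0.2 0 0 0 0 0.5; 0 -0.5 0 0 0 0 0.5; 0 -0.7 0 0 0 0 0.5; 0 -0.8 0 0 0 0 0.5; 0 -0.5 0 0 0 0 0.5",
)

```text
time_s: 18.2
eef_pos: [0.5983, 0.3047, 0.1957]
eef_rot: [-0.547, 0.548, 0.449, -0.446]
wrist_force: [0.6, -0.4, -1.3]
opening: 0.626
```

Emit:
apply_moves(
  plan="-0.5 0 0.2 0 0 0 0.5; -0.8 0 0.3 0 0 0 0.5; -0.8 0 0.3 0 0 0 0.5; -0.8 0 0.3 0 0 0 0.5; -0.7 0 0.25 0 0 0 0.5",
)

```text
time_s: 18.7
eef_pos: [0.4938, 0.1401, 0.192]
eef_rot: [0.548, -0.548, -0.447, 0.447]
wrist_force: [0.2, -0.0, -1.7]
opening: 0.621
```

Emit:
apply_moves(
  plan="-0.44 0 0.18 0 0 0 0.5; 0 0 0 0 0 0 0.5; 0 0 0 0 0 0 0.5; 0 0.4 0 0 0 0 0.5; 0 0.4 0 0 0 0 0.5",
)

```text
time_s: 19.2
eef_pos: [0.4837, 0.1225, 0.1523]
eef_rot: [-0.547, 0.548, 0.448, -0.447]
wrist_force: [0.2, -1.3, -1.2]
opening: 0.621
```

```bash
python3 snap.py 12 120 270 300 450 110 290 180 340;python3 go.py .482 .120 .105 1.37
```

```text
t 19.3 pos [0.4807 0.1224 0.1494] toolx yaw 1.371 open 0.625 F [-0.8  0.8 -2.9]
shift/0.05 (current axes) [-0.04  0.89 -0.04]  (target axes) [-0.04  0.89 -0.04]
turn/0.12 [-0.04  0.01 -0.01]
```

View pics/v12.png

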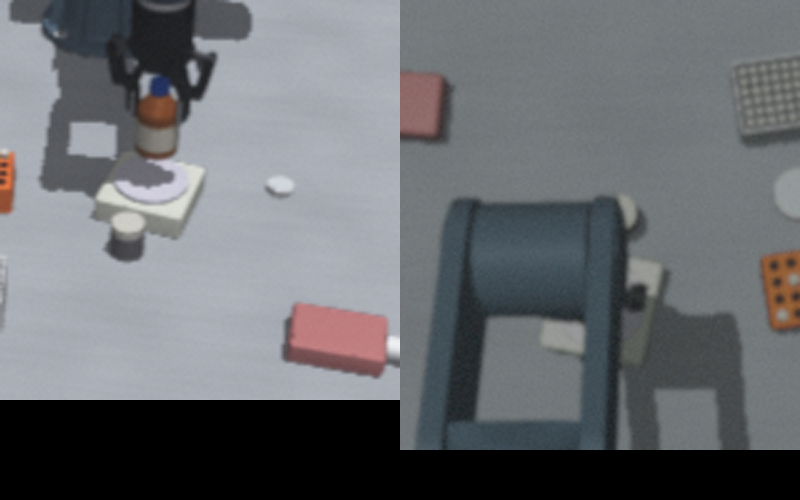

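Emit:
apply_moves(
  plan="-0.04 0 -0.02 0 0 0 0.5; 0 0.3 0 0 0 0 0.5; 0 0.25 0 0 0 0 0.5; 0 0.15 0 0 0 0 0.5; 0 0 0 0 0 0 0.5",
)

```text
time_s: 19.8
eef_pos: [0.4821, 0.1195, 0.1159]
eef_rot: [0.548, -0.547, -0.447, 0.448]
wrist_force: [1.0, -0.0, -2.4]
opening: 0.624
```

```bash
python3 snap.py 13 150 230 310 400 110 290 180 340;python3 go.py .482 .120 .105 1.37
```

```text
t 19.9 pos [0.483  0.1195 0.117 ] toolx yaw 1.37 open 0.622 F [-0.3  0.1 -2.3]
shift/0.05 (current axes) [0.01 0.24 0.02]  (target axes) [0.01 0.24 0.02]
turn/0.12 [ 0. -0.  0.]
```

View pics/v13.png

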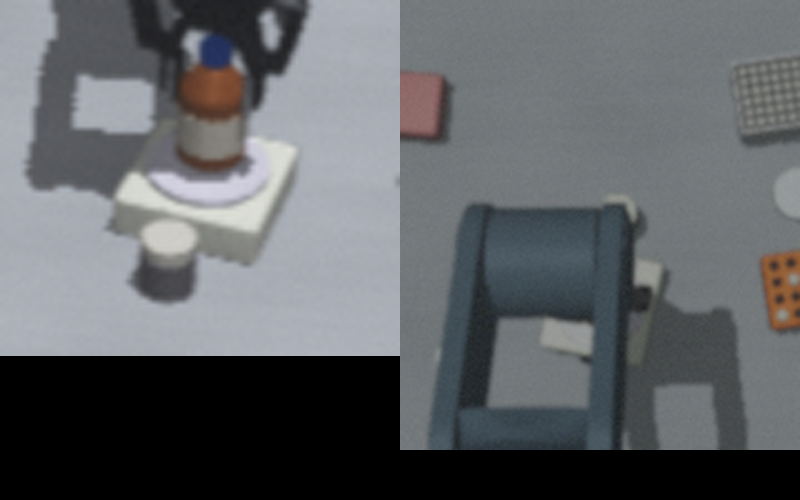

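Emit:
apply_moves(
  plan="0 0.1 0 0 0 0 0.5; 0 0.1 0 0 0 0 0.5; 0 0.04 0 0 0 0 0.5; 0 0 0 0 0 0 0.5; 0 0 0 0 0 0 0.5",
)

```text
time_s: 20.4
eef_pos: [0.4828, 0.1194, 0.1048]
eef_rot: [0.548, -0.548, -0.447, 0.447]
wrist_force: [-0.3, 0.9, -2.3]
opening: 0.621
```

```bash
python3 snap.py 14 150 230 310 400 110 290 180 340;python3 go.py .482 .120 .105 1.37
python3 - <<'E'
from fit import *
im=cv2.imread("pics/scene14.png")
S=8;b=cv2.resize(im,None,fx=S,fy=S,interpolation=2)
for z in(.045,.048):draw(b,"scene","bottle",(.482,.12,0,z),S)
draw(b,"scene","stirrer",(.482,.12,-.2,0),S)
cv2.imwrite("pics/f14.png",cv2.resize(b[150*S:225*S,310*S:400*S],(720,600)))
E
```

```text
t 20.5 pos [0.4829 0.1194 0.1048] toolx yaw 1.37 open 0.622 F [-0.6  0.2 -2.9]
shift/0.05 (current axes) [ 0.01 -0.    0.02]  (target axes) [ 0.01 -0.    0.02]
turn/0.12 [ 0. -0.  0.]
```

View pics/f14.png

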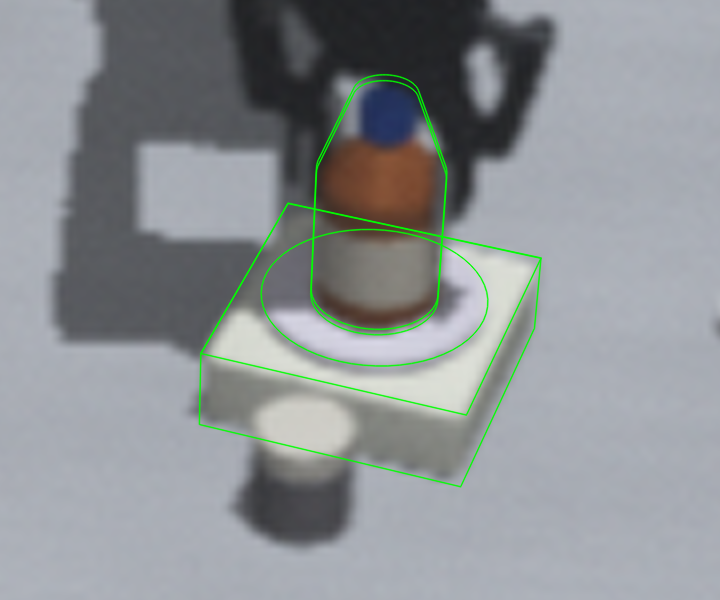

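Emit:
apply_moves(
  plan="0 0.04 0 0 0 0 0.5; 0 0 0 0 0 0 0.5; 0 0.02 0 0 0 0 0.5; 0 0 0 0 0 0 0.5; 0 0 0 0 0 0 0.5",
)

```text
time_s: 21.0
eef_pos: [0.4837, 0.1193, 0.1043]
eef_rot: [-0.547, 0.548, 0.448, -0.447]
wrist_force: [-7.3, -1.1, 18.7]
opening: 0.622
```

Emit:
apply_moves(
  plan="0 -0.04 0 0 0 0 0.5; 0 0 0 0 0 0 0.5; 0 0 0 0 0 0 0.68; 0 0 0 0 0 0 0.75; 0 0 0 0 0 0 0.85",
)

```text
time_s: 21.5
eef_pos: [0.4828, 0.1194, 0.1036]
eef_rot: [0.548, -0.548, -0.447, 0.447]
wrist_force: [0.5, -0.7, 0.6]
opening: 0.848
```

Emit:
apply_moves(
  plan="0 0 0 0 0 0 1; 0 0 0 0 0 0 1; 0 -0.3 0 0 0 0 1; 0 -0.7 0 0 0 0 1; 0 -0.8 0 0 0 0 1",
)

```text
time_s: 22.0
eef_pos: [0.4816, 0.1194, 0.1935]
eef_rot: [0.549, -0.547, -0.446, 0.448]
wrist_force: [0.2, 0.7, 0.0]
opening: 0.999
```

Emit:
apply_moves(
  plan="0 -0.5 0 0 0 0 1; 0 0 0 0 0 0 1; 0 0 0 0 0 0 1; 0 0 0 0 0 0 1; 0 0 0 0 0 0 1",
)

```text
time_s: 22.5
eef_pos: [0.4819, 0.1194, 0.2172]
eef_rot: [0.548, -0.547, -0.446, 0.448]
wrist_force: [0.1, 0.5, -0.0]
opening: 1.003
```

```bash
python3 snap.py 15 150 230 310 400 110 290 180 340;python3 go.py .42 .294 .22 1.37
```

```text
t 22.6 pos [0.4822 0.1194 0.2176] toolx yaw 1.37 open 0.997 F [-1.   0.  -0.1]
shift/0.05 (current axes) [ 3.17 -0.05  1.92]  (target axes) [ 3.17 -0.05  1.92]
turn/0.12 [-0.02 -0.   -0.  ]
```

View pics/v15.png

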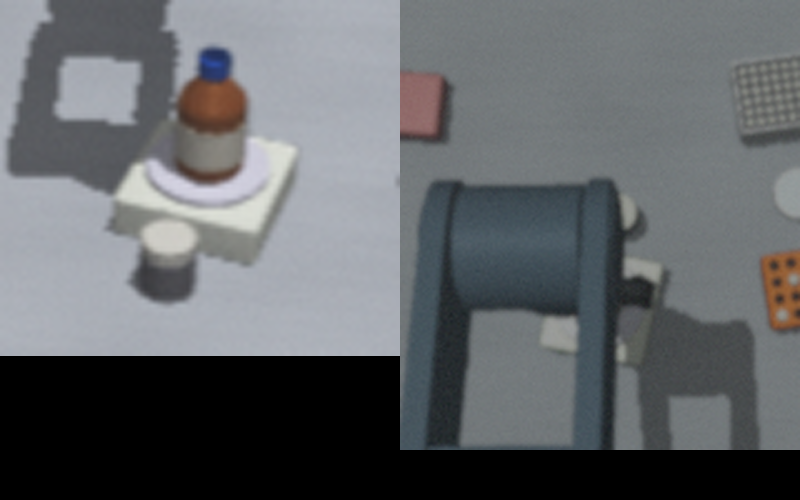

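The bottle stands centred on the plate: base at crop (211,170), plate centre about (208,168). Now the small dish.

Emit:
apply_moves(
  plan="0.6 0 0.38 0 0 0 1; 0.65 0 0.38 0 0 0 1; 0.64 0 0.38 0 0 0 1; 0.64 0 0.39 0 0 0 1; 0.64 0 0.39 0 0 0 1",
)

```text
time_s: 23.1
eef_pos: [0.4196, 0.2951, 0.2182]
eef_rot: [0.548, -0.548, -0.447, 0.448]
wrist_force: [0.0, 0.9, -0.0]
opening: 0.999
```

Emit:
apply_moves(
  plan="0 0.7 0 0 0 0 1; 0 0.8 0 0 0 0 1; 0 0.8 0 0 0 0 1; 0 0.8 0 0 0 0 1; 0 0 0 0 0 0 1",
)

```text
time_s: 23.6
eef_pos: [0.4155, 0.2919, 0.058]
eef_rot: [0.549, -0.546, -0.443, 0.451]
wrist_force: [-0.2, -0.4, -0.4]
opening: 1.001
```

```bash
python3 snap.py 16 130 230 350 450 110 290 120 280;python3 go.py .4205 .294 .0145 1.37
```

```text
t 23.7 pos [0.42   0.2937 0.0635] toolx yaw 1.37 open 0.997 F [0.7 0.  0.9]
shift/0.05 (current axes) [ 0.01  0.98 -0.01]  (target axes) [ 0.01  0.98 -0.01]
turn/0.12 [-0.02 -0.   -0.01]
```

View pics/v16.png

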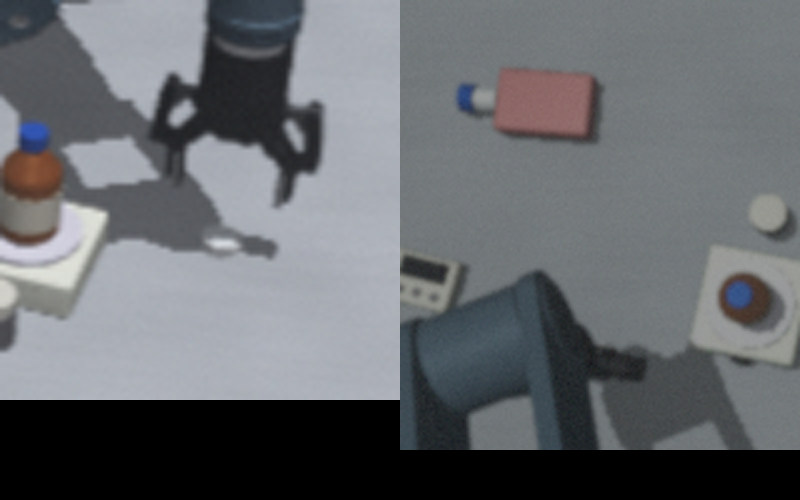

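Emit:
apply_moves(
  plan="0 0.2 0 0 0 0 1; 0 0.3 0 0 0 0 0.9; 0 0.25 0 0 0 0 0.8; 0 0.2 0 0 0 0 0.8; 0 0 0 0 0 0 0.8",
)

```text
time_s: 24.2
eef_pos: [0.4198, 0.2936, 0.0155]
eef_rot: [0.548, -0.548, -0.447, 0.448]
wrist_force: [-0.1, -0.1, -0.1]
opening: 0.802
```

Emit:
apply_moves(
  plan="0 0 0 0 0 0 0.6; 0 0 0 0 0 0 0.45; 0 0 0 0 0 0 0.3; 0 0 0 0 0 0 0.25; 0 0 0 0 0 0 0.25",
)

```text
time_s: 24.7
eef_pos: [0.421, 0.2942, 0.0174]
eef_rot: [-0.548, 0.548, 0.448, -0.447]
wrist_force: [-0.9, -0.4, 5.0]
opening: 0.37
```

```bash
python3 snap.py 17 130 230 350 450 110 290 120 280;python3 go.py .4205 .294 .0145 1.37
python3 - <<'E'
from fit import *
im={n:cv2.imread(f"pics/{n}17.png") for n in CAL};L={n:grads(i) for n,i in im.items()}
S=5;b={n:cv2.resize(i,None,fx=S,fy=S,interpolation=2) for n,i in im.items()}
for m,x,y,w,z,f in(("large",.607,-.1085,0,0,"xy"),("rack",.5,-.125,.143,0,"xyw"),("tip",.72,-.091,.143,0,"xyw"),("jar",.582,.1,0,0,"xy"),("stirrer",.482,.12,-.2,0,"xyw")):
    ns=list(CAL) 
    p,_=fit(L,m,x,y,w,z,f);pt,_=fit({"top":L["top"]},m,x,y,w,z,f);ps,_=fit({"scene":L["scene"]},m,x,y,w,z,f)
    print(m,p[:3].round(4),"top",pt[:3].round(4),"scene",ps[:3].round(4))
    for n in b: draw(b[n],n,m,p,S)
for n in b: draw(b[n],n,"bottle",(.483,.12,0,.045),S)
cv2.imwrite("pics/f17.png",cv2.resize(b["top"][120*S:260*S,220*S:390*S],(729,600)))
cv2.imwrite("pics/f17s.png",cv2.resize(b["scene"][150*S:250*S,250*S:400*S],(800,533)))
E
```

```text
t 24.8 pos [0.4211 0.2942 0.0174] toolx yaw 1.37 open 0.365 F [-1.6 -1.6  5.4]
shift/0.05 (current axes) [-0.01  0.06  0.01]  (target axes) [-0.01  0.06  0.01]
turn/0.12 [ 0.01 -0.    0.01]
large [ 0.6074 -0.1067  0.    ] top [ 0.6071 -0.1071  0.    ] scene [ 0.6087 -0.1061  0.    ]
rack [ 0.4993 -0.125   0.1434] top [ 0.4964 -0.1252  0.1485] scene [ 0.5034 -0.1243  0.135 ]
tip [ 0.7152 -0.0911  0.1408] top [ 0.7151 -0.0913  0.1452] scene [ 0.7216 -0.0899  0.1638]
jar [0.5851 0.1015 0.    ] top [0.5778 0.0997 0.    ] scene [0.5866 0.1012 0.    ]
stirrer [ 0.4801  0.1216 -0.2028] top [ 0.4778  0.1217 -0.2002] scene [ 0.4893  0.1204 -0.1952]
```

View pics/v17.png

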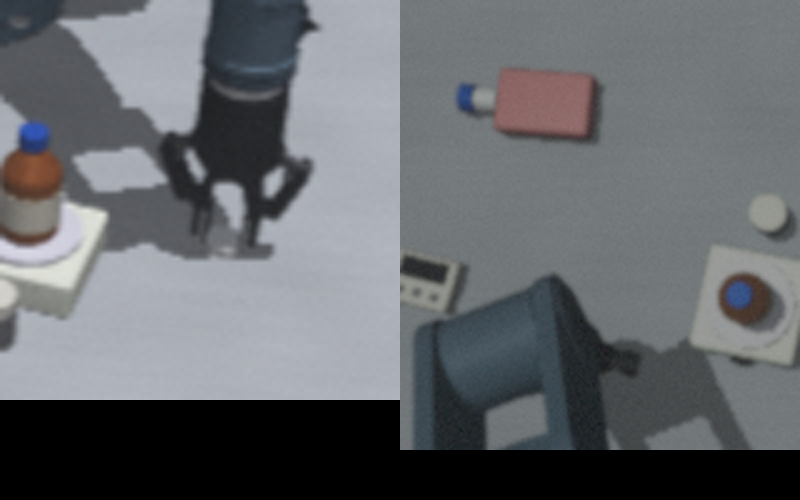

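View pics/f17.png

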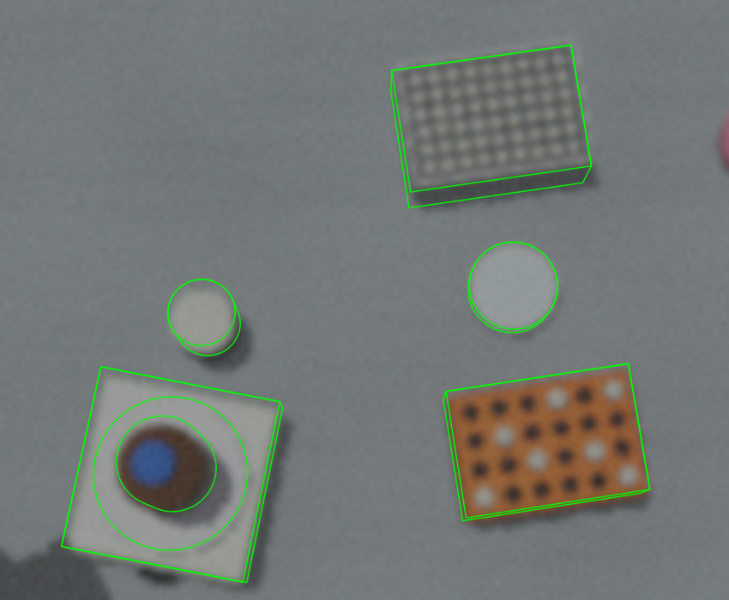

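View pics/f17s.png

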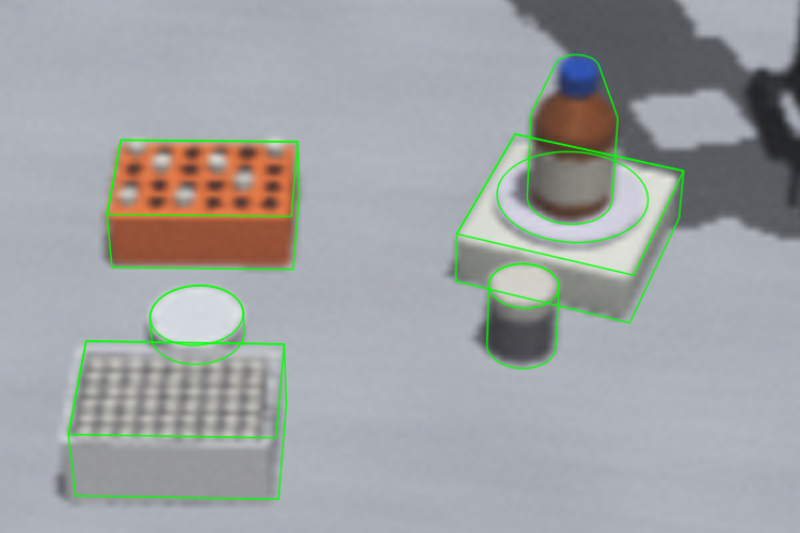

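Small dish is gripped (opening 0.37). The top view puts the large dish at (0.607,−0.107), in line, with jar and bottle inside tolerance. I'll lift and carry it.

Emit:
apply_moves(
  plan="0 -0.4 0 0 0 0 0.25; 0 -0.9 0 0 0 0 0.25; 0 -1 0 0 0 0 0.25; 0 -1 0 0 0 0 0.25; 0 -0.8 0 0 0 0 0.25",
)

```text
time_s: 25.3
eef_pos: [0.421, 0.2942, 0.2251]
eef_rot: [-0.547, 0.548, 0.449, -0.446]
wrist_force: [0.2, -0.2, 0.3]
opening: 0.369
```

Emit:
apply_moves(
  plan="0 0 0 0 -0.58 0 0.25; 0 0 0 0 -0.58 0 0.25; 0 0 0 0 -0.58 0 0.25; 0 0 0 0 -0.58 0 0.25; 0 0 0 0 -0.57 0 0.25",
)

```text
time_s: 25.8
eef_pos: [0.4205, 0.2939, 0.2218]
eef_rot: [-0.461, 0.462, 0.536, -0.535]
wrist_force: [-0.3, 0.4, -0.0]
opening: 0.364
```

```bash
python3 snap.py 18 90 230 350 490 110 290 120 280; python3 go.py .607 -.107 .22 1.715
```

```text
t 25.9 pos [0.4205 0.2939 0.2217] toolx yaw 1.717 open 0.365 F [ 0.2 -0.4 -0.5]
shift/0.05 (current axes) [-8.48  0.04 -2.52]  (target axes) [-8.47  0.03 -2.54]
turn/0.12 [0.01 0.02 0.  ]
```

View pics/v18.png

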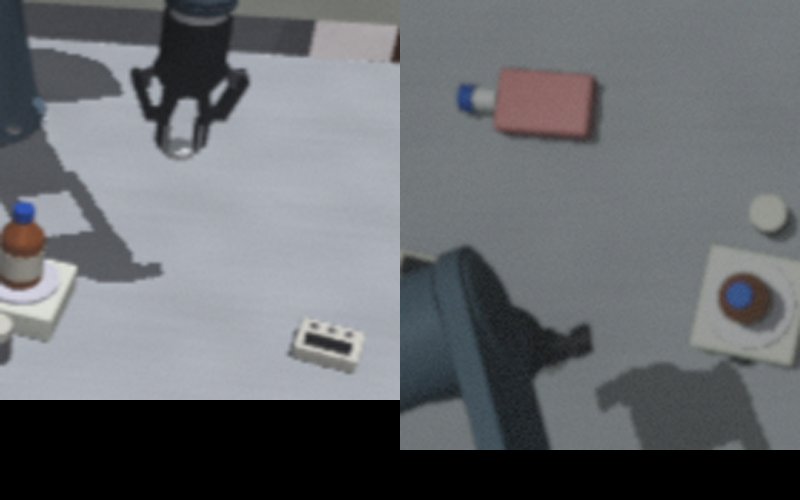

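Held. I'll traverse at z ≈ 0.22, above the bottle.

Emit:
apply_moves(
  plan="-0.7 0 -0.2 0 0 0 0.25; -0.85 0 -0.25 0 0 0 0.25; -0.85 0 -0.25 0 0 0 0.25; -0.85 0 -0.25 0 0 0 0.25; -0.85 0 -0.25 0 0 0 0.25",
)

```text
time_s: 26.4
eef_pos: [0.5101, 0.0982, 0.2218]
eef_rot: [-0.463, 0.463, 0.535, -0.534]
wrist_force: [0.4, -0.4, -0.2]
opening: 0.367
```

Emit:
apply_moves(
  plan="-0.9 0 -0.27 0 0 0 0.25; -0.9 0 -0.27 0 0 0 0.25; -0.9 0 -0.27 0 0 0 0.25; -0.9 0 -0.27 0 0 0 0.25; -0.77 0 -0.24 0 0 0 0.25",
)

```text
time_s: 26.9
eef_pos: [0.6072, -0.1093, 0.2216]
eef_rot: [-0.463, 0.463, 0.534, -0.534]
wrist_force: [0.0, 0.1, 0.6]
opening: 0.367
```

Emit:
apply_moves(
  plan="0 0 0 0 0 0 0.25; 0 0.7 0 0 0 0 0.25; 0 0.8 0 0 0 0 0.25; 0 0.8 0 0 0 0 0.25; 0 0.4 0 0 0 0 0.25",
)

```text
time_s: 27.4
eef_pos: [0.604, -0.1052, 0.0825]
eef_rot: [0.465, -0.461, -0.534, 0.535]
wrist_force: [-0.6, -0.2, -0.0]
opening: 0.366
```

```bash
python3 snap.py 19 150 250 240 340 130 250 280 400; python3 go.py .607 -.107 .0335 1.715
```

```text
t 27.5 pos [ 0.6035 -0.1051  0.0825] toolx yaw 1.715 open 0.365 F [-0.9  0.2 -0.7]
shift/0.05 (current axes) [-0.05  0.98 -0.07]  (target axes) [-0.05  0.98 -0.06]
turn/0.12 [-0.06  0.    0.03]
```

View pics/v19.png

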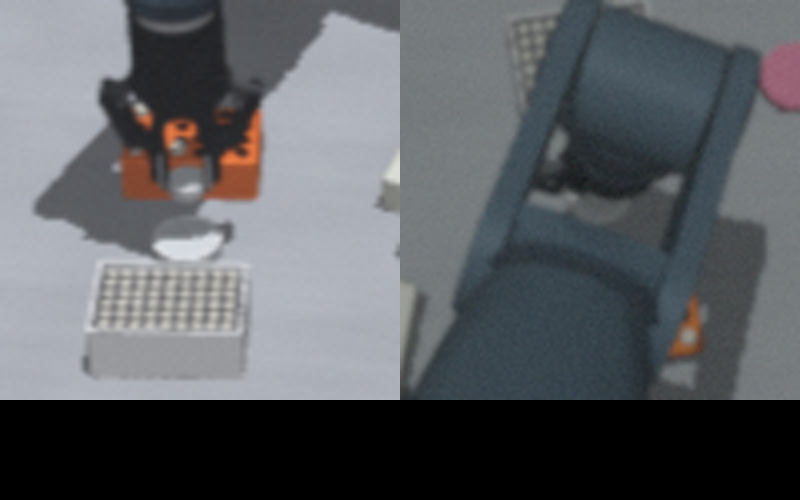

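Emit:
apply_moves(
  plan="0 0 0 0 0 0 0.25; 0 0.4 0 0 0 0 0.25; 0 0.3 0 0 0 0 0.25; 0 0 0 0 0 0 0.25; 0 0 0 0 0 0 0.25",
)

```text
time_s: 28.0
eef_pos: [0.6068, -0.1068, 0.0519]
eef_rot: [-0.462, 0.462, 0.535, -0.535]
wrist_force: [-0.1, -0.9, -0.0]
opening: 0.367
```

```bash
python3 snap.py 20 160 240 250 330 130 250 280 400; python3 go.py .607 -.107 .0335 1.715
python3 - <<'E'
from fit import *
im=cv2.imread("pics/scene20.png");S=8;b=cv2.resize(im,None,fx=S,fy=S,interpolation=2)
o=ctrl.get_obs()["eef_pos"];draw(b,"scene","small",(o[0],o[1],0,o[2]-.0164),S);draw(b,"scene","large",(.6075,-.1065,0,0),S)
cv2.imwrite("pics/f20.png",b[170*S:240*S,250*S:330*S])
E
```

```text
t 28.1 pos [ 0.6074 -0.1071  0.0525] toolx yaw 1.716 open 0.364 F [ 0.8 -0.5 -0.1]
shift/0.05 (current axes) [0.   0.38 0.01]  (target axes) [0.   0.38 0.01]
turn/0.12 [ 0.01  0.01 -0.01]
```

View pics/f20.png

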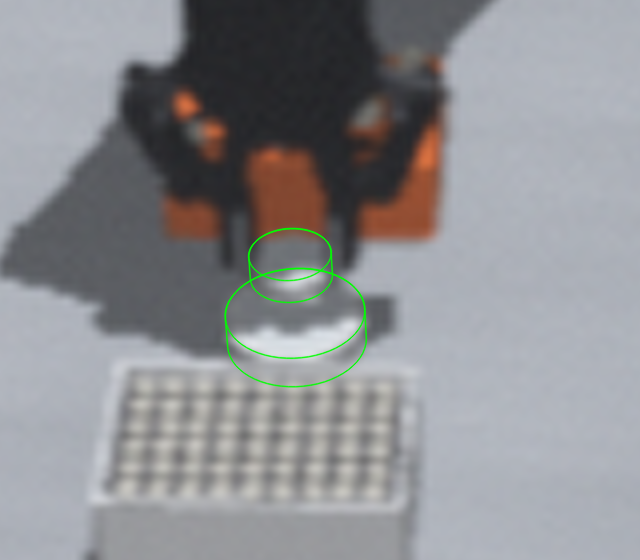

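Emit:
apply_moves(
  plan="0 0.15 0 0 0 0 0.25; 0 0.12 0 0 0 0 0.25; 0 0.08 0 0 0 0 0.25; 0 0 0 0 0 0 0.25; 0 0 0 0 0 0 0.25",
)

```text
time_s: 28.6
eef_pos: [0.6064, -0.1068, 0.0335]
eef_rot: [0.462, -0.462, -0.535, 0.535]
wrist_force: [0.2, -0.3, 1.1]
opening: 0.367
```

Emit:
apply_moves(
  plan="0 0.02 0 0 0 0 0.25; 0 0 0 0 0 0 0.25; 0 0 0 0 0 0 0.25; 0 0 0 0 0 0 0.25; 0 0 0 0 0 0 0.25",
)

```text
time_s: 29.1
eef_pos: [0.6066, -0.1069, 0.0334]
eef_rot: [0.462, -0.462, -0.535, 0.535]
wrist_force: [-2.4, 0.1, 7.2]
opening: 0.367
```

Contact (7 N). I'll release gently, opening only partway so the fingers clear everything.

Emit:
apply_moves(
  plan="0 -0.02 0 0 0 0 0.25; 0 0 0 0 0 0 0.42; 0 0 0 0 0 0 0.5; 0 0 0 0 0 0 0.6; 0 0 0 0 0 0 0.6",
)

```text
time_s: 29.6
eef_pos: [0.6065, -0.1068, 0.0336]
eef_rot: [0.462, -0.462, -0.535, 0.535]
wrist_force: [-0.8, 0.1, -0.2]
opening: 0.6
```

Emit:
apply_moves(
  plan="0 -0.2 0 0 0 0 0.6; 0 -0.6 0 0 0 0 0.6; 0 -0.9 0 0 0 0 0.6; 0 -0.9 0 0 0 0 0.6; 0 -0.8 0 0 0 0 0.6",
)

```text
time_s: 30.1
eef_pos: [0.6068, -0.1069, 0.207]
eef_rot: [-0.462, 0.463, 0.535, -0.535]
wrist_force: [0.6, -0.2, -0.4]
opening: 0.599
```

Emit:
apply_moves(
  plan="0 0 0.6 0 0 0 0.6; 0 0 1 0 0 0 0.6; 0 0 1 0 0 0 0.6; 0 0 1 0 0 0 0.6; 0 0 0.8 0 0 0 0.6",
)

```text
time_s: 30.6
eef_pos: [0.3866, -0.1385, 0.2041]
eef_rot: [0.462, -0.462, -0.535, 0.535]
wrist_force: [-0.2, -0.9, 0.3]
opening: 0.603
```

Emit:
apply_moves(
  plan="-0.8 0 0 0 0 0 0.6; -1 0 0 0 0 0 0.6; -1 0 0 0 0 0 0.6; -0.8 0 0 0 0 0 0.6; 0 0 0 0 0 0 0.6",
)

```text
time_s: 31.1
eef_pos: [0.4151, -0.3217, 0.2048]
eef_rot: [0.462, -0.464, -0.534, 0.535]
wrist_force: [-0.2, 0.8, -0.3]
opening: 0.602
```

```bash
python3 snap.py 21 150 260 240 430 110 270 180 430
python3 - <<'E'
from fit import *
print(ctrl.get_obs()["eef_pos"],ctrl.get_obs()["time_s"])
im={n:cv2.imread(f"pics/{n}21.png") for n in CAL};L={n:grads(i) for n,i in im.items()}
S=6;b={n:cv2.resize(i,None,fx=S,fy=S,interpolation=2) for n,i in im.items()}
for m,x,y,z in(("large",.607,-.107,0),("small",.607,-.107,.016),("jar",.582,.1,0)):
    p,_=fit(L,m,x,y,0,z,"xy");pt,_=fit({"top":L["top"]},m,x,y,0,z,"xy");ps,_=fit({"scene":L["scene"]},m,x,y,0,z,"xy")
    print(m,p[:2].round(4),"top",pt[:2].round(4),"scene",ps[:2].round(4))
    for n in b: draw(b[n],n,m,p,S)
cv2.imwrite("pics/f21.png",np.hstack([cv2.resize(b["top"][160*S:215*S,310*S:360*S],(400,440)),cv2.resize(b["scene"][175*S:230*S,260*S:310*S],(400,440))]))
E
```

```text
[ 0.41466003 -0.31727327  0.20393955] 31.2
large [ 0.6073 -0.1067] top [ 0.6069 -0.1072] scene [ 0.6089 -0.1061]
small [ 0.609  -0.1069] top [ 0.591  -0.1049] scene [ 0.6077 -0.1061]
jar [0.5851 0.1015] top [0.5778 0.1003] scene [0.5867 0.1011]
```

View pics/v21.png

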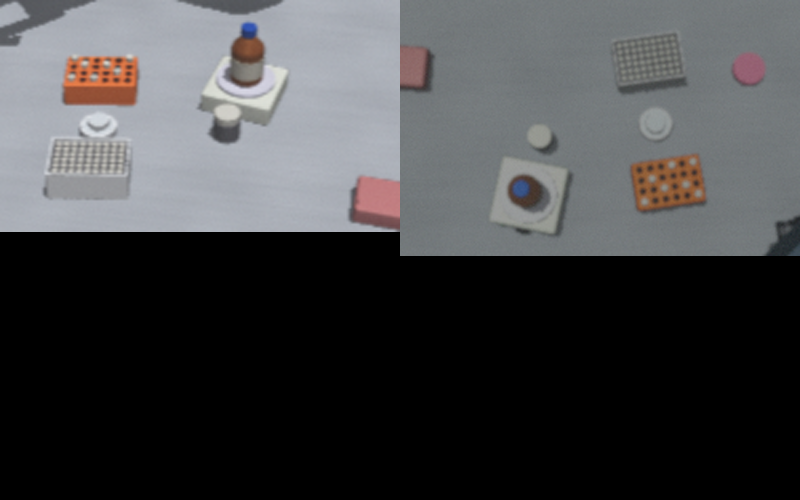

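View pics/f21.png

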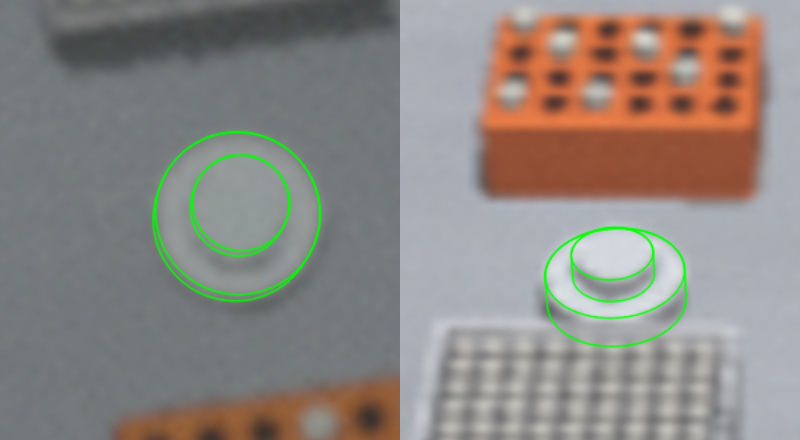

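Run:
```python
from fit import *
for n in CAL:
    im=cv2.imread(f"pics/{n}21.png");h=cv2.cvtColor(im,cv2.COLOR_BGR2HSV)
    m=(h[...,0]>105)&(h[...,0]<125)&(h[...,1]>120)
    r=(slice(150,230),slice(320,400)) if n=="scene" else (slice(200,260),slice(230,290))
    ys,xs=np.nonzero(m[r]);uv=(xs.mean()+r[1].start,ys.mean()+r[0].start)
    print(n,len(xs),uv,ray(n,uv,.045+(.097 if n=="scene" else .104)).round(4))
    L={n:grads(im)};print(fit(L,"stirrer",.482,.12,-.2,0,"xyw")[0].round(4))
    S=8;b=cv2.resize(im[r],None,fx=S,fy=S,interpolation=2);cv2.imwrite(f"pics/b21{n}.png",b)
```

```text
scene 40 (np.float64(357.925), np.float64(163.725)) [0.4816 0.1213 0.142 ]
[ 0.4891  0.1202 -0.1843  0.    ]
top 65 (np.float64(255.23076923076923), np.float64(227.7846153846154)) [0.4781 0.1207 0.149 ]
[ 0.4782  0.1217 -0.209   0.    ]
```

View pics/b21top.png

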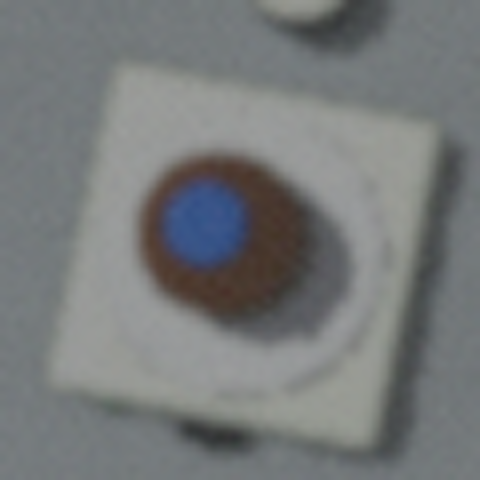

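Bottle offset from the plate centre is at most 8 mm in the scene view and about 1 mm in the top view. Everything is in tolerance and the arm is clear, so I'll hand in.

```bash
python3 -c "
from bench import ctrl
print(ctrl.get_obs()['dq'].round(3)); print(ctrl.hand_in())"
```

```text
[ 0.032 -0.026  0.034  0.002  0.001  0.003]
the job is handed in; nothing more can be done
None
```

All four things are placed and the job is handed in at about 31 s of the 128 s allowed. Nothing tipped, and the pink dish, flask, timer and wipes box were never touched. The hand-in reports no verdict, so these are my last camera checks:

| Item | Result | Limit |
|---|---|---|
| Large dish to rack and tip-box centres | about 0.107–0.114 m | below 0.126 m |
| Large dish off the rack–tip-box line | about 2–4 mm | 15 mm |
| Small dish off the large dish's centre | about 2 mm | 9 mm |
| Jar centre behind the stirrer's centre | 0.097–0.105 m (gap about 15–23 mm) | 0.086–0.126 m |
| Jar off the stirrer's centre line | about 3 mm or less | 18 mm |
| Bottle off the plate centre | about 1 mm (top view), 8 mm (scene view) | 14 mm |

**Disagreements:**
- **View bias:** for tall objects the two views differed by 5–10 mm in x, and I took values between them. That accounts for the spread in the bottle and jar figures.
- **Failed fit:** the top-view-only fit of the small dish latched onto the wrong edge, putting it at x = 0.591. The two-view fit and the overlay showed it centred.
- **Contact forces:** lowering the bottle pressed it on the plate with about 19 N for a moment. I eased off before releasing.
- **Not at rest at hand-in:** the arm was still settling slightly (about 0.03 rad/s), well clear of everything.

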